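Load the inspection stage and read in its sample plates

TASK

Take the blank plates (dark, with black grips) out of the nests of the inspection stage and set them down on the grey mat, and load the sample plates lying on the bench, each into the nest of its own colour with its code label to the front, pushed down past the spring rollers until it sits level and fully home on its three balls. Then take the code reader out of its holster and, from left to right (red, yellow, blue, leaving out any plate that is not there), hold it upright and steady for a good second about 6 cm above the code label of each loaded plate. Finally stand the reader nose down in its holster again, with every plate still home; leave the petri dish and the small beaker alone.

Things in the scene. Friction and masses are not known exactly. Their poses are not given: they have to be found in the camera images.
- stage: Inspection stage, fixed: aluminium base 200 (x) x 350 (y) x 18 mm with three nests side by side along y, 110 mm apart. Origin: centre of its underside; own x points from its front edge (coloured strips) to its back. At the front and back end of each nest a grey spring housing (24 x 34 mm, top 54 mm over the worktop) carries a sprung roller, 12 mm diameter, that faces the nest.
- plate_red: Sample plate with red grip block and side strips, loose, 0.28 kg; may be absent. Plate 96 (x) x 72 (y) x 10 mm, its x ends rounded. Six steel pins under it stand on the worktop. Origin: under the middle of the plate, at the pins' undersides; the plate lies at z = 5 to 15 mm. Own x runs from the end with the code label to the other end, z up.
- grip_red (a point): Point in the red grip block, at plate x = 10, y = 0, z = 37 mm. The block is 36 (x) x 30 (y) mm, z = 15 to 45 mm, centred on this x, y, a sample pellet in its top. With the TCP here, fingers closing along the plate's y, the fingertips stay 3 mm clear of the plate.
- code_red (a point): Centre of the white bar-code label (18 x 32 mm, facing up) on the red plate, at plate x = -32, y = 0, z = 15.5 mm.
- nest_red (a point): left (+y) nest of the stage, red strip before it: where the red plate's origin and axes lie when home, 27.6 mm over the worktop. Three 16 mm balls take the plate's pin pairs, one way round only; pins on top of a ball leave it 4 mm high. Coming down it meets the rollers 17 mm above home; 10 to 15 N pushes it past; from 8 mm they pull it home with 7 N (12 N lifts it out). Keep x within 2 mm.
- plate_yellow: Sample plate with yellow grip block and side strips, loose, 0.28 kg; may be absent. Plate 96 (x) x 72 (y) x 10 mm, its x ends rounded. Six steel pins under it stand on the worktop. Origin: under the middle of the plate, at the pins' undersides; the plate lies at z = 5 to 15 mm. Own x runs from the end with the code label to the other end, z up.
- grip_yellow (a point): Point in the yellow grip block, at plate x = 10, y = 0, z = 37 mm. The block is 36 (x) x 30 (y) mm, z = 15 to 45 mm, centred on this x, y, a sample pellet in its top. With the TCP here, fingers closing along the plate's y, the fingertips stay 3 mm clear of the plate.
- code_yellow (a point): Centre of the white bar-code label (18 x 32 mm, facing up) on the yellow plate, at plate x = -32, y = 0, z = 15.5 mm.
- nest_yellow (a point): middle nest of the stage, yellow strip before it: where the yellow plate's origin and axes lie when home, 27.6 mm over the worktop. Three 16 mm balls take the plate's pin pairs, one way round only; pins on top of a ball leave it 4 mm high. Coming down it meets the rollers 17 mm above home; 10 to 15 N pushes it past; from 8 mm they pull it home with 7 N (12 N lifts it out). Keep x within 2 mm.
- plate_blue: Sample plate with blue grip block and side strips, loose, 0.28 kg; may be absent. Plate 96 (x) x 72 (y) x 10 mm, its x ends rounded. Six steel pins under it stand on the worktop. Origin: under the middle of the plate, at the pins' undersides; the plate lies at z = 5 to 15 mm. Own x runs from the end with the code label to the other end, z up.
- grip_blue (a point): Point in the blue grip block, at plate x = 10, y = 0, z = 37 mm. The block is 36 (x) x 30 (y) mm, z = 15 to 45 mm, centred on this x, y, a sample pellet in its top. With the TCP here, fingers closing along the plate's y, the fingertips stay 3 mm clear of the plate.
- code_blue (a point): Centre of the white bar-code label (18 x 32 mm, facing up) on the blue plate, at plate x = -32, y = 0, z = 15.5 mm.
- nest_blue (a point): right (-y) nest of the stage, blue strip before it: where the blue plate's origin and axes lie when home, 27.6 mm over the worktop. Three 16 mm balls take the plate's pin pairs, one way round only; pins on top of a ball leave it 4 mm high. Coming down it meets the rollers 17 mm above home; 10 to 15 N pushes it past; from 8 mm they pull it home with 7 N (12 N lifts it out). Keep x within 2 mm.
- blank_1: Blank plate that keeps the balls of the left nest covered while the stage is idle: dark grey plate, black grip block, no label, loose, 0.22 kg, home in that nest at the start; may be absent. Same shape, origin and axes as a sample plate: 96 x 72 mm, grip block 36 (x) x 30 (y) mm, z = 15 to 45 mm, centred at x = 10, y = 0.
- blank_2: Blank plate that keeps the balls of the middle nest covered while the stage is idle: dark grey plate, black grip block, no label, loose, 0.22 kg, home in that nest at the start; may be absent. Same shape, origin and axes as a sample plate: 96 x 72 mm, grip block 36 (x) x 30 (y) mm, z = 15 to 45 mm, centred at x = 10, y = 0.
- blank_3: Blank plate that keeps the balls of the right nest covered while the stage is idle: dark grey plate, black grip block, no label, loose, 0.22 kg, home in that nest at the start; may be absent. Same shape, origin and axes as a sample plate: 96 x 72 mm, grip block 36 (x) x 30 (y) mm, z = 15 to 45 mm, centred at x = 10, y = 0.
- mat: Ribbed grey silicone mat, 150 (x) x 210 (y) x 3 mm, fixed on the worktop left of the stage, for the blanks; origin at the centre of its underside. Two plates fit on it side by side along its y.
- reader: Pistol-shaped code reader, 0.18 kg, nose down in its holster; reads by itself. Origin: centre of the window under its grey nose, z up; it looks along -z. Nose 46 (x) x 40 (y) mm to z = 30; white body 40 x 36 mm to z = 120; handle 25 mm thick out to +x at z = 82 to 100, ending at x = 111. Held upright it reads a label 30 to 90 mm (best 60) below the window, within 12 mm of its axis.
- reader_grip (a point): Point on the reader at x = 6, y = 0, z = 90 mm: TCP here to grip the body across its y (36 mm) from above.
- holster: Black holster, fixed: foot 66 (x) x 120 (y) x 12 mm with an open cup on it, inside 54 (x) x 48 (y) mm, rim 63 mm over the worktop. Origin: centre of the foot's underside, under the middle of the cup; the reader's origin stands 12 mm above it when put away. The reader's handle points to the holster's +x at first; turned half round is as good.
- petri_dish: Glass petri dish, 66 mm across, 32 mm high, a bystander; origin at the centre of its underside.
- small_beaker: Glass beaker 56 mm across, 70 mm high, a bystander; origin at the centre of its underside.

How it is judged:
On the way, in this order (a step that is already met when the one before it is completed fails the run):
1. the red plate is home in its nest and the reader is held steady over its code label (x of plate_red in the frame of nest_red between -0.0025 and 0.0025 m and y of plate_red in the frame of nest_red between -0.0025 and 0.0025 m and z of plate_red in the frame of nest_red between -0.0018 and 0.0018 m and angle between the z axis of plate_red and the z axis of nest_red, either way round below 0.035 rad and angle between the x axis of plate_red and the x axis of nest_red, either way round below 0.05 rad and x of code_red in the frame of nest_red below -0.02 m and x of code_red in the frame of reader between -0.013 and 0.013 m and y of code_red in the frame of reader between -0.013 and 0.013 m and z of code_red in the frame of reader between -0.09 and -0.03 m and angle between the z axis of reader and the z axis of plate_red, either way round below 0.2 rad), for 0.9 s.
2. the yellow plate is home in its nest and the reader is held steady over its code label (x of plate_yellow in the frame of nest_yellow between -0.0025 and 0.0025 m and y of plate_yellow in the frame of nest_yellow between -0.0025 and 0.0025 m and z of plate_yellow in the frame of nest_yellow between -0.0018 and 0.0018 m and angle between the z axis of plate_yellow and the z axis of nest_yellow, either way round below 0.035 rad and angle between the x axis of plate_yellow and the x axis of nest_yellow, either way round below 0.05 rad and x of code_yellow in the frame of nest_yellow below -0.02 m and x of code_yellow in the frame of reader between -0.013 and 0.013 m and y of code_yellow in the frame of reader between -0.013 and 0.013 m and z of code_yellow in the frame of reader between -0.09 and -0.03 m and angle between the z axis of reader and the z axis of plate_yellow, either way round below 0.2 rad), for 0.9 s.
3. the blue plate is home in its nest and the reader is held steady over its code label (x of plate_blue in the frame of nest_blue between -0.0025 and 0.0025 m and y of plate_blue in the frame of nest_blue between -0.0025 and 0.0025 m and z of plate_blue in the frame of nest_blue between -0.0018 and 0.0018 m and angle between the z axis of plate_blue and the z axis of nest_blue, either way round below 0.035 rad and angle between the x axis of plate_blue and the x axis of nest_blue, either way round below 0.05 rad and x of code_blue in the frame of nest_blue below -0.02 m and x of code_blue in the frame of reader between -0.013 and 0.013 m and y of code_blue in the frame of reader between -0.013 and 0.013 m and z of code_blue in the frame of reader between -0.09 and -0.03 m and angle between the z axis of reader and the z axis of plate_blue, either way round below 0.2 rad), for 0.9 s.
At the end, for the whole second after the job is handed in: Each sample plate home in the nest of its colour (2.5 mm sideways, 1.8 mm in height, level within 2 degrees, label to the front); each blank flat on the mat, its middle at least 1 cm inside the edge; the reader nose down in its holster (8 mm sideways, 3 mm in height); all at rest (x of plate_red in the frame of nest_red between -0.0025 and 0.0025 m and y of plate_red in the frame of nest_red between -0.0025 and 0.0025 m and z of plate_red in the frame of nest_red between -0.0018 and 0.0018 m and angle between the z axis of plate_red and the z axis of nest_red, either way round below 0.035 rad and angle between the x axis of plate_red and the x axis of nest_red, either way round below 0.05 rad and x of code_red in the frame of nest_red below -0.02 m and x of plate_yellow in the frame of nest_yellow between -0.0025 and 0.0025 m and y of plate_yellow in the frame of nest_yellow between -0.0025 and 0.0025 m and z of plate_yellow in the frame of nest_yellow between -0.0018 and 0.0018 m and angle between the z axis of plate_yellow and the z axis of nest_yellow, either way round below 0.035 rad and angle between the x axis of plate_yellow and the x axis of nest_yellow, either way round below 0.05 rad and x of code_yellow in the frame of nest_yellow below -0.02 m and x of plate_blue in the frame of nest_blue between -0.0025 and 0.0025 m and y of plate_blue in the frame of nest_blue between -0.0025 and 0.0025 m and z of plate_blue in the frame of nest_blue between -0.0018 and 0.0018 m and angle between the z axis of plate_blue and the z axis of nest_blue, either way round below 0.035 rad and angle between the x axis of plate_blue and the x axis of nest_blue, either way round below 0.05 rad and x of code_blue in the frame of nest_blue below -0.02 m and x of blank_1 in the frame of mat between -0.065 and 0.065 m and y of blank_1 in the frame of mat between -0.095 and 0.095 m and z of blank_1 in the frame of mat between -0.001 and 0.007 m and angle between each of blank_1, blank_2, blank_3, reader's own z axis and vertical below 0.12 rad and linear speed of each of blank_1, blank_2, blank_3, reader, plate_red, plate_yellow, plate_blue below 0.02 m/s and x of blank_2 in the frame of mat between -0.065 and 0.065 m and y of blank_2 in the frame of mat between -0.095 and 0.095 m and z of blank_2 in the frame of mat between -0.001 and 0.007 m and x of blank_3 in the frame of mat between -0.065 and 0.065 m and y of blank_3 in the frame of mat between -0.095 and 0.095 m and z of blank_3 in the frame of mat between -0.001 and 0.007 m and x of reader in the frame of holster between -0.008 and 0.008 m and y of reader in the frame of holster between -0.008 and 0.008 m and z of reader in the frame of holster between 0.009 and 0.015 m); the robot touches nothing.
It fails at once if the petri dish is knocked more than 3 cm aside or over (distance of petri_dish from where it was at the start of the episode above 0.03 m or angle between petri_dish's own z axis and vertical above 0.5 rad).
It fails at once if the small beaker is knocked more than 3 cm aside or over (distance of small_beaker from where it was at the start of the episode above 0.03 m or angle between small_beaker's own z axis and vertical above 0.5 rad).
Of blank_1, blank_2, blank_3 only 1 to 2 are there at a start; the rules pass over those that are not, and their reading is None.
Of plate_red, plate_yellow, plate_blue only 2 to 3 are there at a start; the rules pass over those that are not, and their reading is None.
At some moment in a run one of plate_red, plate_yellow, plate_blue may be knocked a few centimetres aside while the robot is not near it.
Once in a run the grip may slacken for a moment while it holds something.
It also fails if it takes over 210 s, if anything falls off the work surface, if the arm or the gripper's body presses on something with over 40 N, if the wrist force passes 120 N, or if a joint passes its speed limit or range.

ROBOT

A 7-joint arm with a two-finger parallel gripper is mounted at the origin on a cart in front of the work surface, level with it; the furniture and walls round the work are solid. World frame = base frame: x ahead of the robot, y to its left, z up, the work surface at z = 0. Lengths are in m, angles in rad, forces in N, time in s.
With the tool pointing down it reaches from about 0.35 to 0.9 m from the base axis. Payload 8.1 kg.
Tool frame: the origin (TCP) lies between the finger pads, 19 mm behind the fingertips; this is the grasp point; z points along the fingers, y is the line along which they close (so a half turn about z gives the same grasp; the last joint's range is limited). The gripper opens to 92 mm and grips with 3 to 60 N. Pads are 19 mm wide; open, the fingers measure 130 mm over their backs; the gripper's body (75 mm by 190 mm) begins 47 mm behind the grasp point.
Start: joints at [1.04, 0.434, 0.025, 1.573, -0.012, 1.134, -0.075], TCP at [0.259, -0.569, 0.246] pointing down, gripper open.
Joint ranges: [-2.62, 2.62], [-0.44, 2.09], [-1.27, 1.32], [0.08, 2.57], [-1.32, 4.46], [0.12, 2], [-2.74, 2.74]. Speed limits (rad/s): [2.22, 2.22, 3.01, 3.01, 3.14, 3.14, 3.14].

INTERFACE

Orientations are given as a rotation vector (axis times angle).
In Python, from cell import telemetry, vision, job gives the robot as it stands. The module is installed in compiled form; this text tells all that it offers.
- The arm moves only by the shell command python3 -m creep 'ROWS' [FORCE]. ROWS is text: rows parted by semicolons, each of 7 numbers parted by spaces: the finger opening in cm, from 0 to 9.18, then the shift along the tool's x, y, z in cm, then the turn, a rotation vector about the tool's x, y, z in degrees. A call has 1 to 5 rows; each row is the pose to reach, as a shift and turn from the pose commanded when the call began, along the tool's axes at that moment; what a row does not reach only later rows make up. A row lasts 1/8 s, in which the tool goes at most 62.5 mm and 10.7 degrees, less where a joint would pass 70% of its speed; a pose out of reach is approached as far as the arm can. A call with a gripper value outside its range is refused whole. The fingers move at their own pace and stop on an object; FORCE is the grip in N (left out, the last holds). Time passes only in rows, so rows that repeat a pose let the fingers close. It gives the time, the measured TCP pose, the force, the opening and the grip force at its end, in the units of the state.
- telemetry.observe(): the state, without advancing time (a new reading comes with each control period).
- vision.get_image(name): name is "scene" or "side" or "wrist"; returns the picture (480x640x3 uint8, red, green, blue); there is no depth.
- vision.camera_info(name): a dict with "fov_y" (degrees; the focal length in pixels is half the picture's height over the tangent of half this angle, whatever the lens; pixels are square), "cx", "cy" (the principal point, pixels), "dist_coeffs" ([k1, k2, p1, p2, k3] as OpenCV has them; the pictures are not rectified), "extrinsics" (4x4, takes a point from camera to world coordinates). Camera axes: x right, y down, z forward; pixel columns grow to the right and rows downward; lengths in m; the calibration is good to about 2 mm. A picture is of the moment at which its call begins: read the wrist's pose just before it. camera_info takes no time and is no camera call; for the wrist camera it gives the pose at the moment of the call.
- job.sign_off(): hands the job in; it is judged then, once.
The state is a dict: "clock": time; "joints": joint angles; "dq": joint speeds; "joint_efforts": joint torques, N m; "position": TCP position; "ee_rot": TCP orientation; "force": force on the tool from outside, world axes, zero at the start; "ft_torque": the same for the moment, N m; "width": opening from 0.0 (shut) to 1.0 (fully open); "gripper_force": force on a finger pad.
Only numpy, scipy, OpenCV 4.12 (cv2) and the standard library are available. Lean on these libraries where they do the work, as an engineer would, in place of code of your own. Each camera call takes 0.05 s, during which the arm holds its last target. There are 200 camera calls.

## Working session

There is one attempt and no reset: what is moved stays moved. The work goes in short steps, Python scripts to look and compute and a shell command to move; the robot and the scene stay as the last step left them, time stands still between calls to the robot, and variables do not carry over. Pictures are saved under pics/ and viewed, at most 14 in all, crops included, and the job is handed in when it is done.

```bash
mkdir -p pics; cat > h.py <<'E'
import numpy as np, cv2
from cell import telemetry, vision, job
from scipy.spatial.transform import Rotation as R
def snap(name,fn=None):
    ci=vision.camera_info(name); im=vision.get_image(name)
    if fn: cv2.imwrite('pics/'+fn,cv2.cvtColor(im,cv2.COLOR_RGB2BGR))
    return im,ci
def K(ci):
    f=240/np.tan(np.radians(ci['fov_y'])/2); return np.array([[f,0,ci['cx']],[0,f,ci['cy']],[0,0,1.]])
def ray(ci,uv):
    uv=np.array(uv,float).reshape(-1,1,2)
    n=cv2.undistortPoints(uv,K(ci),np.array(ci['dist_coeffs'],float)).reshape(-1,2)
    E=np.array(ci['extrinsics']); d=np.c_[n,np.ones(len(n))]@E[:3,:3].T
    return E[:3,3],d
def plane(ci,uv,z):
    o,d=ray(ci,uv); return o+d*((z-o[2])/d[:,2])[:,None]
def proj(ci,P):
    E=np.linalg.inv(np.array(ci['extrinsics'])); P=np.array(P,float).reshape(-1,3)
    return cv2.projectPoints(P,cv2.Rodrigues(E[:3,:3])[0],E[:3,3],K(ci),np.array(ci['dist_coeffs'],float))[0].reshape(-1,2)
def tri(c1,p1,c2,p2):
    o1,d1=ray(c1,p1);o2,d2=ray(c2,p2);d1=d1[0];d2=d2[0]
    s=np.linalg.lstsq(np.c_[d1,-d2],o2-o1,rcond=None)[0]
    a=o1+s[0]*d1;b=o2+s[1]*d2
    return (a+b)/2,np.linalg.norm(a-b)
E
python3 - <<'E'
from h import *
for n in ['scene','side','wrist']:
    im,ci=snap(n,n+'0.png'); print(n,ci)
s=telemetry.observe();print(s)
E
```

```text
scene {'fov_y': 50.59174219768752, 'cx': 329.2278914097767, 'cy': 240.46002274073027, 'dist_coeffs': array([0.01082642, 0.        , 0.        , 0.        , 0.        ]), 'extrinsics': array([[-0.62719346, -0.57877504,  0.52119844, -0.05915388],
       [-0.77886156,  0.46756324, -0.4180422 ,  0.48227272],
       [-0.00174084, -0.66813477, -0.74403824,  0.89106465],
       [ 0.        ,  0.        ,  0.        ,  1.        ]])}
side {'fov_y': 54.77072732008535, 'cx': 322.8559237130076, 'cy': 235.580910713909, 'dist_coeffs': array([-0.11974563,  0.        ,  0.        ,  0.        ,  0.        ]), 'extrinsics': array([[ 0.99793891,  0.02492332, -0.05913344,  0.58052429],
       [ 0.06391608, -0.46812596,  0.88134716, -1.09308781],
       [-0.0057158 , -0.8833102 , -0.46875411,  0.69890437],
       [ 0.        ,  0.        ,  0.        ,  1.        ]])}
wrist {'fov_y': 68.50367285228265, 'cx': 319.53979196850673, 'cy': 241.86119967561888, 'dist_coeffs': array([-0.06383455,  0.        ,  0.        ,  0.        ,  0.        ]), 'extrinsics': array([[ 4.15121540e-01, -8.71083053e-01, -2.624
[... 315 characters left out ...]
ts': array([ 1.04039848,  0.43508122,  0.02497025,  1.57386834, -0.01158388,
        1.13399814, -0.07511321]), 'dq': array([-1.88541514e-03, -1.38176074e-03, -6.16477372e-04, -2.78317221e-03,
       -2.93868341e-04,  1.64513319e-04,  1.74143874e-06]), 'joint_efforts': array([ 1.65644338e-03, -6.68260074e+01,  9.85989422e-01, -3.14692497e+01,
       -6.04372798e-02,  3.93476465e-02,  1.67526223e-04]), 'position': array([ 0.25910112, -0.56837014,  0.24492148]), 'ee_rot': array([-3.06889765e+00, -6.66517218e-01,  5.91631256e-04]), 'force': array([ 0.32011769, -0.5374973 , -0.41790471]), 'ft_torque': array([0.05163759, 0.03794425, 0.03764307]), 'gripper_force': 0.0, 'width': 0.9992832141928322}
```

View pics/scene0.png

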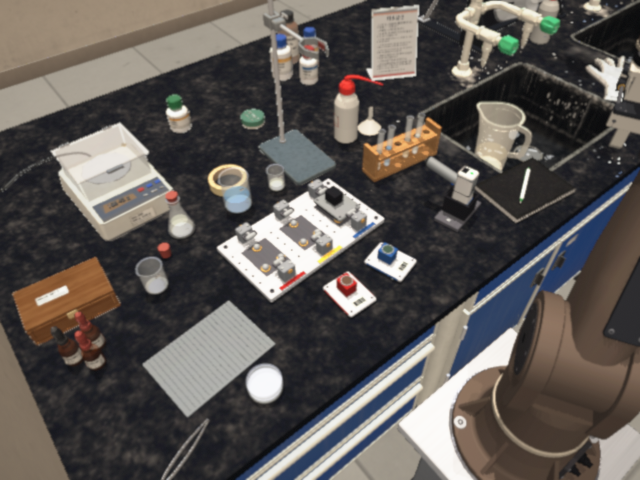

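View pics/side0.png

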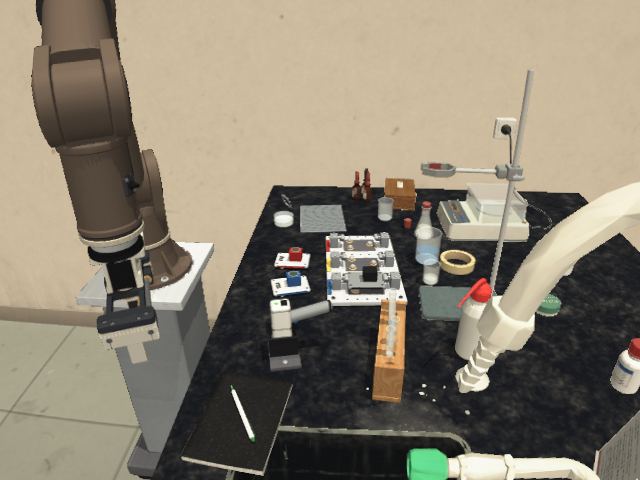

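The scene view shows the red plate near (348,292) and the blue one near (390,258), with no yellow. One blank sits in the right (blue) nest (335,200). The mat is at (210,357), the petri dish at (264,383), the reader and holster at (460,190), and the small beaker at about (275,178). Next I'll get rough positions.

```bash
python3 - <<'E'
from h import *
ci=vision.camera_info('scene')
np.set_printoptions(precision=3,suppress=True)
for n,uv,z in [('redgrip',(347,281),.045),('bluegrip',(387,249),.045),('blankgrip',(335,196),.07),('reader top',(467,175),.132),('holster',(455,213),.012),('mat',(210,357),.003),('petri',(264,383),.02)]:
    print(n,plane(ci,uv,z))
print(plane(ci,[(220,245),(330,180),(383,217),(272,292)],.018))
print(plane(ci,[(145,360),(228,303),(274,346),(190,411)],.003))
s=telemetry.observe(); print(R.from_rotvec(s['ee_rot']).as_matrix()); print(np.linalg.inv(np.r_[np.c_[R.from_rotvec(s['ee_rot']).as_matrix(),s['position']],[[0,0,0,1]]])@vision.camera_info('wrist')['extrinsics'])
E
```

```text
redgrip [[0.422 0.049 0.045]]
bluegrip [[ 0.434 -0.076  0.045]]
blankgrip [[ 0.617 -0.078  0.07 ]]
reader top [[ 0.432 -0.312  0.132]]
holster [[ 0.434 -0.307  0.012]]
mat [[0.471 0.355 0.003]]
petri [[0.352 0.307 0.02 ]]
[[ 0.699  0.195  0.018]
 [ 0.715 -0.142  0.018]
 [ 0.53  -0.157  0.018]
 [ 0.514  0.178  0.018]]
[[0.545 0.456 0.003]
 [0.559 0.261 0.003]
 [0.413 0.245 0.003]
 [0.399 0.438 0.003]]
[[ 0.91   0.415 -0.001]
 [ 0.415 -0.91   0.001]
 [-0.    -0.001 -1.   ]]
[[ 0.    -0.958 -0.288  0.078]
 [ 1.     0.     0.001  0.   ]
 [-0.001 -0.288  0.958 -0.138]
 [ 0.     0.     0.     1.   ]]
```

```bash
cat >> h.py <<'E'
np.set_printoptions(precision=4,suppress=True)
def Rt(yaw): # tool down, tool x at yaw
    c,s=np.cos(yaw),np.sin(yaw); return np.array([[c,s,0],[s,-c,0],[0,0,-1.]])
def go(p,yaw,lab=''):
    s=telemetry.observe(); M=R.from_rotvec(s['ee_rot']).as_matrix()
    d=M.T@(np.array(p)-s['position'])*100; t=np.degrees(R.from_matrix(M.T@Rt(yaw)).as_rotvec())
    print(lab,'shift cm',d.round(2),'turn',t.round(1))
E
python3 -m creep '9.1 2 -2 -3 0 0 5; 9.1 12 -10 -6 0 0 12; 9.1 20 -16 -8.5 0 0 20; 9.1 25 -20 -8.5 0 0 24.5; 9.1 30 -24 -8.5 0 0 24.5' && python3 -c "
from h import *
print(telemetry.observe()['position'],telemetry.observe()['joints']);go([.55,0,.33],0)"
```

```text
clock: 0.78
position: [0.3828, -0.3223, 0.3204]
ee_rot: [3.141, -0.002, 0.001]
force: [0.8, 0.0, 0.0]
width: 0.991
gripper_force: 0.0
[ 0.3828 -0.3223  0.3204] [ 0.6094  0.1748 -0.0196  1.7521  0.0038  1.2139 -0.9831]
 shift cm [ 16.69 -32.24  -0.96] turn [ 0.  -0.  -0.1]
```

```bash
python3 -m creep '9.1 3 -6 -1 0 0 0; 9.1 6 -12 -1 0 0 0; 9.1 9 -17 -1 0 0 0; 9.1 12 -23 -1 0 0 0;9.1 15 -27 -1 0 0 0' && python3 -m creep '9.1 1.7 -5.2 0 0 0 0; 9.1 1.7 -5.2 0 0 0 0; 9.1 1.7 -5.2 0 0 0 0' && python3 - <<'E'
from h import *
import time
im,ci=snap('wrist','w1.png'); np.save('w1.npy',ci['extrinsics'])
s=telemetry.observe();print(s['position'],s['joints'],s['dq'],s['clock'])
E
```

```text
clock: 1.4
position: [0.5324, -0.052, 0.3301]
ee_rot: [3.141, 0.001, 0.0]
force: [0.5, -0.5, -0.0]
width: 0.987
gripper_force: 0.0
clock: 1.78
position: [0.5488, -0.0027, 0.3295]
ee_rot: [3.141, 0.0, -0.001]
force: [-0.2, -0.8, -0.3]
width: 0.987
gripper_force: 0.0
[ 0.5487 -0.0034  0.3297] [ 0.1064  0.2691 -0.2555  1.6127  0.0712  1.2696 -1.7335] [ 0.014  -0.0065  0.0052  0.0019 -0.0023 -0.0012 -0.0037] 1.825
```

View pics/w1.png

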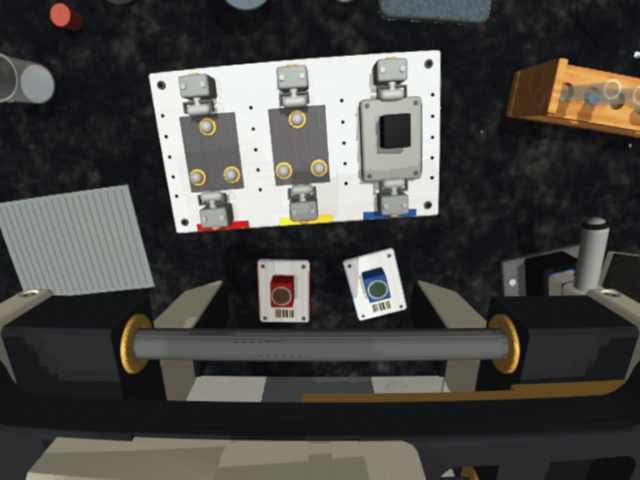

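Wrist view 1 shows everything needed:
- **Stage:** quad with corners (152,72), (438,50), (438,215) and (178,232).
- **Plates:** red grip top at (282,294) and blue grip top at (376,286), both with labels to the front.
- **Blank:** in the right nest, its grip at (395,131).
- **Balls:** visible in the left and middle nests.

I'll take a second view shifted in y.

```bash
python3 -m creep '9.1 0 -5 0 0 0 0; 9.1 0 -10 0 0 0 0; 9.1 0 -12 0 0 0 0; 9.1 0 -12 0 0 0 0; 9.1 0 -12 0 0 0 0' && cat > det.py <<'E'
from h import *
def sub(im,x0,y0,x1,y1): return im[y0:y1,x0:x1]
def colour(im,h1,h2,smin=120,vmin=50):
    hs=cv2.cvtColor(im,cv2.COLOR_RGB2HSV)
    m=cv2.inRange(hs,(h1,smin,vmin),(h2,255,255))
    if h1==0: m|=cv2.inRange(hs,(170,smin,vmin),(180,255,255))
    return m
def blobs(m,amin=20):
    n,l,st,c=cv2.connectedComponentsWithStats(m)
    return [(st[i,4],c[i].round(1),st[i,:4]) for i in range(1,n) if st[i,4]>=amin]
E
python3 - <<'E'
from det import *
im,ci=snap('wrist','w2.png'); np.save('w2.npy',ci['extrinsics']); s=telemetry.observe(); print(s['position'],s['dq'].max())
for f in ['w1','w2']:
    im=cv2.cvtColor(cv2.imread(f'pics/{f}.png'),cv2.COLOR_BGR2RGB)
    hs=cv2.cvtColor(im,cv2.COLOR_RGB2HSV)
    print(f)
    for n,m in [('red',colour(im,0,8)),('blue',colour(im,100,125)),('gold',colour(im,15,28,120,100)),('black',((hs[...,2]<40)*255).astype(np.uint8)),('white',((hs[...,1]<40)&(hs[...,2]>190)).astype(np.uint8)*255)]:
        for b in blobs(m,25):
            if b[1][1]<330 and (n!='black' or 100<b[0]<2500): print(n,b[0],b[1],b[2])
E
```

```text
clock: 2.45
position: [0.5493, 0.1154, 0.3299]
ee_rot: [3.14, -0.005, 0.0]
force: [-0.1, -0.7, -0.6]
width: 0.992
gripper_force: 0.0
[0.5493 0.1154 0.3299] 0.00019970076129565567
w1
red 621 [64.4 16.2] [49  2 33 27]
red 273 [226.4 226.6] [197 221  52  11]
red 25 [309.8 275.4] [309 266   2  21]
red 361 [282.5 287.3] [271 276  23  31]
blue 73 [408.7 213.7] [398 210  18   8]
blue 140 [373.9 215.7] [364 212  26   8]
blue 244 [373.3 276.2] [363 269  24  21]
blue 25 [371.5 299.1] [368 296   9   6]
gold 3439 [590.4 100.3] [529  58 111  79]
gold 37 [612.2  85.4] [607  83  10   5]
gold 25 [637.6  93.8] [636  90   4   8]
gold 102 [297.  118.9] [289 110  17  18]
gold 94 [209.8 126.6] [200 118  17  18]
gold 96 [318.6 167.6] [311 159  16  18]
gold 92 [284.1 170. ] [276 162  16  17]
gold 86 [233.6 173.5] [224 166  17  17]
gold 85 [200.2 176.3] [190 169  17  17]
gold 208 [315.8 220.1] [293 215  40  10]
black 579 [395.2 134.4] [380 114  30  34]
black 792 [  6.8 273.8] [  0 231  22  71]
black 1226 [624.3 275.4] [603 254  37  48]
white 22656 [297.4 134.8] [149  51 291 181]
white 84 [385.6  65.1] [380 
[... 1294 characters left out ...]
393.  221.1] [369 215  53  11]
black 108 [458. 140.] [457 109   3  68]
black 1069 [496.4 132.6] [479 117  36  32]
black 1217 [619.  270.4] [601 251  39  45]
white 21686 [381.9 136. ] [246  54 289 179]
white 174 [302.7  80.8] [293  75  19  14]
white 35 [389.4  77.3] [386  75   7   6]
white 30 [288.6  84.6] [286  82   6   6]
white 125 [494.7  93.8] [486  85  19  14]
white 137 [398.9  99.3] [389  90  20  15]
white 128 [300.6 106.8] [292  98  19  14]
white 35 [395.4 118.2] [393 115   6   7]
white 35 [303.2 125. ] [300 122   7   7]
white 81 [490.7 183.2] [482 181  18   6]
white 42 [400.5 189.3] [393 188  16   4]
white 1255 [460.3 272.4] [429 249  57  61]
white 1839 [368.1 290.6] [342 261  52  61]
```

View pics/w2.png

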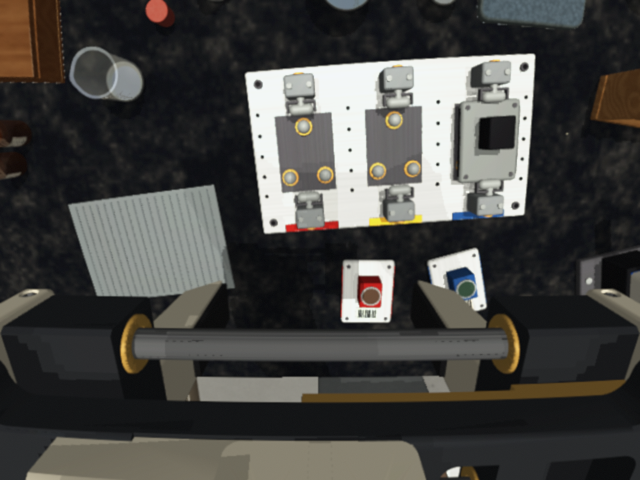

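View 2 shows the same things moved right by about 90 px: red grip (370,290), blue grip (464,284), blank grip (497,131). The mat's back edge is visible from (70,205) to (213,185). I'll enlarge the blank and plates to pick out features.

```bash
python3 - <<'E'
from det import *
def ld(f):
    ci=dict(vision.camera_info('wrist')); ci['extrinsics']=np.load(f+'.npy'); return ci
c1,c2=ld('w1'),ld('w2')
A=[(297.5,119),(319,168),(284,170.5),(208.5,127),(232.5,174.5),(198.5,177.5)]
B=[(393.5,120),(412.5,168.5),(377.5,171.5),(303.5,127),(325.5,175),(290.5,177.5)]
for a,b in zip(A,B): print('ring',*tri(c1,a,c2,b))
i1=cv2.imread('pics/w1.png');i2=cv2.imread('pics/w2.png')
z=lambda i,x,y,w,h,k:cv2.resize(i[y:y+h,x:x+w],None,fx=k,fy=k,interpolation=cv2.INTER_CUBIC)
top=np.hstack([z(i1,350,85,80,100,3),z(i2,447,85,80,100,3)])
top=np.hstack([top,np.zeros((300,800-top.shape[1],3),np.uint8)])
bot=np.hstack([z(i1,247,240,133,90,3),z(i2,330,240,133,90,3)])
bot=np.hstack([bot,np.zeros((270,2,3),np.uint8)])
cv2.imwrite('pics/crop.png',np.vstack([top,bot]))
E
```

```text
ring [0.6478 0.0237 0.0156] 0.0001778789733782548
ring [ 0.5891 -0.0025  0.0195] 0.00025056318040018056
ring [0.5856 0.0415 0.0187] 0.0005567158411977572
ring [0.6393 0.1342 0.0146] 6.035454977256599e-05
ring [0.581  0.1071 0.018 ] 0.00016936820335947047
ring [0.5776 0.1515 0.0166] 0.00032933779514414776
```

View pics/crop.png

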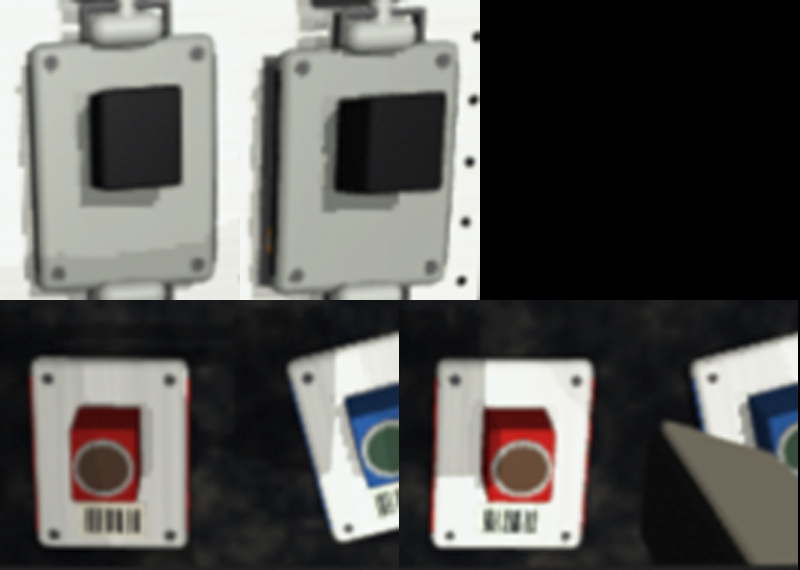

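The enlargement shows the four corner screws of the blank and of the red plate clearly, so I'll triangulate those.

```bash
cat >> det.py <<'E'
def ld(f):
    ci=dict(vision.camera_info('wrist')); ci['extrinsics']=np.load(f+'.npy'); return ci
def fit4(P): # order: back-left, back-right, front-left, front-right (x ahead, y left)
    P=np.array(P); c=P.mean(0); ex=P[0]+P[1]-P[2]-P[3]; ey=P[0]+P[2]-P[1]-P[3]
    return c, np.arctan2(ex[1],ex[0]), np.arctan2(-ey[0],ey[1])
E
python3 - <<'E'
from det import *
c1,c2=ld('w1'),ld('w2')
b1=[(367,105.7),(415.7,102.7),(369.3,176),(415.7,173)]; b2=[(467.7,107.7),(514.7,105.3),(465.3,176.7),(510.7,174)]
r1=[(262.7,266.3),(303.7,266.7),(265,318.3),(303.3,318.3)]; r2=[(348.3,266.7),(389,267),(347,318.3),(384.3,318.7)]
for n,a,b,z in [('blank',b1,b2,.0426),('red',r1,r2,.015)]:
    P=[tri(c1,p,c2,q)[0] for p,q in zip(a,b)]; print(n,'tri',np.array(P)[:,2],fit4(P))
    for c,q in ((c1,a),(c2,b)): print(n,fit4(plane(c,q,z)))
# stage corners holes etc
print(plane(c2,[(257,85),(525,67),(270,222),(517,208)],.018), fit4(plane(c2,[(257,85),(525,67),(270,222),(517,208)],.018)))
print(plane(c1,[(161.5,86),(428.5,62),(184,223),(427,206)],.018), fit4(plane(c1,[(161.5,86),(428.5,62),(184,223),(427,206)],.018)))
m=plane(c2,[(70,205),(213,185)],.003);print(m,telemetry.observe()['joints'])
E
```

```text
blank tri [0.0401 0.0408 0.0391 0.0419] (array([ 0.6234, -0.0882,  0.0404]), np.float64(0.06806947302098254), np.float64(0.07161847122131905))
blank (array([ 0.6235, -0.0878,  0.0426]), np.float64(0.06890204602217857), np.float64(0.0693021102158663))
blank (array([ 0.6234, -0.0872,  0.0426]), np.float64(0.06944709903489783), np.float64(0.06842778715821099))
red tri [0.0122 0.0115 0.0141 0.0091] (array([0.4143, 0.0474, 0.0117]), np.float64(-0.01249264569733826), np.float64(-0.036761971204793714))
red (array([0.4158, 0.0471, 0.015 ]), np.float64(-0.013890226423080963), np.float64(-0.003061673446378569))
red (array([0.4159, 0.048 , 0.015 ]), np.float64(-0.014468172449510387), np.float64(-0.015776807463399628))
[[ 0.688   0.1889  0.018 ]
 [ 0.7117 -0.1331  0.018 ]
 [ 0.52    0.1798  0.018 ]
 [ 0.5387 -0.1469  0.018 ]] (array([0.6146, 0.0222, 0.018 ]), np.float64(0.06699567580761388), np.float64(0.06517467725234782))
[[ 0.6878  0.1871  0.018 ]
 [ 0.7135 -0.1317  0.018 ]
 [ 0.5179  0.1762  0.018 ]
 [ 0.5407 -0.1431  0.018 ]] (array([0.615 , 0.0221, 0.018 ]), np.float64(0.0651593587726695), np.float64(0.07583654434546995))
[[0.5423 0.4594 0.003 ]
 [0.5671 0.2556 0.003 ]] [-0.0686  0.2958 -0.3099  1.58    0.094   1.2807 -1.9668]
```

```bash
python3 -m creep '9.1 2 5 3 0 0 -4; 9.1 4 10 6 0 0 -4; 9.1 6 15 9 0 0 -4; 9.1 8.4 19 12 0 0 -4; 9.1 8.4 20.2 15 0 0 -4' && python3 -m creep '9.1 0 0.2 2 0 0 0; 9.1 0 0.2 2 0 0 0; 9.1 0 0.2 2 0 0 0' && python3 - <<'E'
from det import *
im,ci=snap('wrist','w3.png'); np.save('w3.npy',ci['extrinsics']); s=telemetry.observe(); print(s['joints'])
go([.6334,-.0868,.0646],.07)
E
```

```text
clock: 3.12
position: [0.6336, -0.0906, 0.1785]
ee_rot: [3.137, 0.098, 0.0]
force: [-0.5, -0.3, 0.2]
width: 0.993
gripper_force: 0.0
clock: 3.5
position: [0.6336, -0.0867, 0.161]
ee_rot: [3.139, 0.109, 0.002]
force: [0.3, 0.6, 1.0]
width: 0.993
gripper_force: 0.0
[ 0.2041  0.5457 -0.2285  1.6198  0.1413  0.9904 -1.571 ]
 shift cm [-0.06  0.04  9.67] turn [ 0.  -0.1 -0. ]
```

View pics/w3.png

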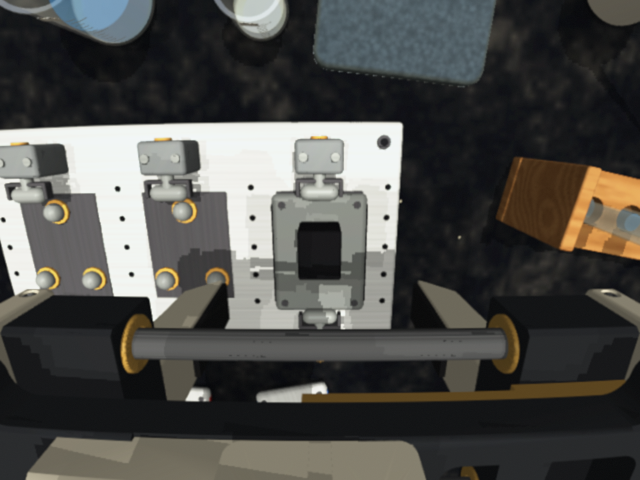

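This view shows the blank straight below with screws at about (283,206), (357,204), (284,303) and (356,300), and a clear path down to it.

```bash
python3 - <<'E'
from det import *
c=ld('w3'); im=cv2.imread('pics/w3.png',0)
q=[(283.3,206),(357,204.3),(284.5,303),(356,300.3)]
print(fit4(plane(c,q,.0426)),fit4(plane(c,q,.040)))
E
python3 -m creep '9.1 -0.05 0 3 0 0 0; 9.1 -0.05 0 6 0 0 0; 9.1 -0.05 0 8.5 0 0 0; 9.1 -0.05 0 9.65 0 0 0; 9.1 -0.05 0 9.65 0 0 0' 50 && python3 -m creep '2 0 0 0 0 0 0; 2 0 0 0 0 0 0; 2 0 0 0 0 0 0; 2 0 0 0 0 0 0; 2 0 0 0 0 0 0' 50
```

```text
(array([ 0.6243, -0.0882,  0.0426]), np.float64(0.07077558814333425), np.float64(0.1020286502131646)) (array([ 0.6235, -0.0883,  0.04  ]), np.float64(0.07077558814333422), np.float64(0.10202865021316425))
clock: 4.18
position: [0.6328, -0.0861, 0.0637]
ee_rot: [3.14, 0.11, -0.0]
force: [0.6, -0.9, -0.0]
width: 0.991
gripper_force: 0.0
clock: 4.8
position: [0.6327, -0.0862, 0.0635]
ee_rot: [3.14, 0.11, 0.0]
force: [-0.3, -0.5, 0.1]
width: 0.497
gripper_force: 0.0
```

```bash
python3 -m creep '2 0 0 0 0 0 0; 2 0 0 0 0 0 0; 2 0 0 0 0 0 0; 2 0 0 0 0 0 0' 50 && python3 -m creep '2 0 0 -1 0 0 0; 2 0 0 -2 0 0 0; 2 0 0 -5 0 0 0; 2 0 0 -9 0 0 0; 2 0 0 -12 0 0 0' 50 && python3 -c "
from h import *
s=telemetry.observe();print(s['position'],R.from_rotvec(s['ee_rot']).as_matrix()[:2,0]);go([.48,.36,.20],.1)"
```

```text
clock: 5.3
position: [0.6327, -0.0864, 0.0635]
ee_rot: [3.139, 0.11, 0.0]
force: [1.1, -1.7, -0.2]
width: 0.326
gripper_force: 50.0
clock: 5.92
position: [0.6332, -0.0859, 0.1862]
ee_rot: [3.14, 0.11, 0.003]
force: [0.7, -0.4, -2.5]
width: 0.326
gripper_force: 50.0
[ 0.6332 -0.0859  0.1862] [0.9975 0.0701]
 shift cm [-12.15 -45.55  -1.41] turn [ 0.  -0.1 -1.7]
```

```bash
python3 -m creep '2 -1.3 -6 2 0 0 0; 2 -2.6 -12 4 0 0 -1; 2 -3.9 -18 4.5 0 0 -2; 2 -5.2 -24 4.5 0 0 -2.9; 2 -6.4 -30 4.5 0 0 -2.9' 50 && python3 -m creep '2 -1.3 -5 0 0 0 0; 2 -2.6 -11 0 0 0 0; 2 -3.2 -15 1 0 0 0; 2 -3.2 -15 3 0 0 0; 2 -3.2 -15 5 0 0 0' 50 && python3 -c "
from h import *
s=telemetry.observe();print(s['joints'],s['force']);go([.505,.356,.041],.12)"
```

```text
clock: 6.55
position: [0.5475, 0.21, 0.1395]
ee_rot: [-3.136, -0.189, -0.002]
force: [0.9, 0.3, -1.9]
width: 0.323
gripper_force: 50.0
clock: 7.18
position: [0.4981, 0.3543, 0.089]
ee_rot: [-3.135, -0.192, -0.002]
force: [0.5, -0.9, -2.6]
width: 0.324
gripper_force: 50.0
[-0.5141  0.5945 -0.2799  1.7539  0.213   0.8215 -2.3425] [ 0.4772 -0.8718 -2.5639]
 shift cm [ 0.7  -0.08  4.8 ] turn [-0.  -0.1  0.1]
```

```bash
python3 -m creep '2 0.7 0 2 0 0 0; 2 0.7 0 4 0 0 0; 2 0.7 0 4.5 0 0 0; 2 0.7 0 4.9 0 0 0; 2 0.7 0 4.9 0 0 0' 50 && python3 -m creep '3 0 0 0 0 0 0; 6.5 0 0 0 0 0 0; 6.5 0 0 0 0 0 0; 6.5 0 0 0 0 0 0; 6.5 0 0 0 0 0 0' && python3 -m creep '8 0 0 -3 0 0 0; 9.1 0 0 -8 0 0 0; 9.1 0 0 -14 0 0 0; 9.1 0 0 -20 0 0 0' && python3 - <<'E'
from h import *
go([.37,.045,.133],0); im,ci=snap('wrist','w4.png'); im,ci=snap('scene','s4.png')
E
```

```text
clock: 7.8
position: [0.5056, 0.3541, 0.0399]
ee_rot: [-3.135, -0.189, -0.001]
force: [-0.4, 0.8, -2.3]
width: 0.321
gripper_force: 50.0
clock: 8.43
position: [0.5053, 0.3539, 0.0395]
ee_rot: [-3.136, -0.189, -0.0]
force: [-0.5, 0.2, -0.1]
width: 0.69
gripper_force: 0.0
clock: 8.93
position: [0.5049, 0.3537, 0.2413]
ee_rot: [3.136, 0.189, -0.0]
force: [1.7, 0.0, -0.8]
width: 0.987
gripper_force: 0.0
 shift cm [-17.11  29.02  10.83] turn [0.  0.  6.9]
```

View pics/s4.png

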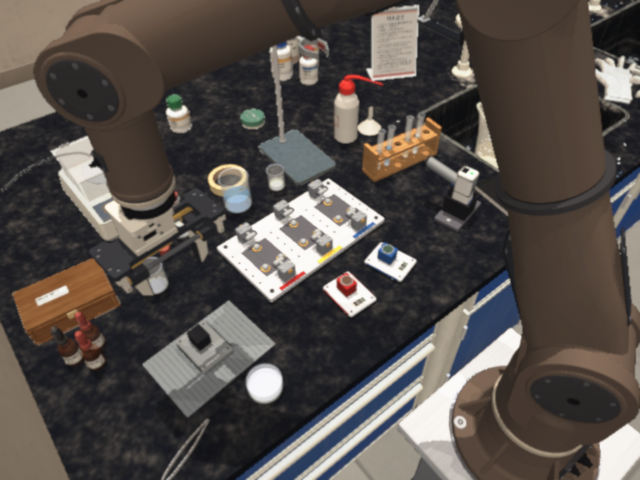

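The blank is flat on the mat at about (203,345), the right nest is empty, and red and blue have not moved. Next I'll go above the red plate.

```bash
python3 -m creep '9.1 -1 5 0 0 0 3; 9.1 -3 11 0 0 0 6; 9.1 -6 17 2 0 0 7.5; 9.1 -9 22 4 0 0 7.5; 9.1 -11 27 6 0 0 7.5' && python3 -c "
from h import *
go([.4255,.0475,.133],-.014)"
```

```text
clock: 9.65
position: [0.4279, 0.073, 0.1796]
ee_rot: [3.141, -0.016, 0.001]
force: [1.6, -0.7, -0.7]
width: 0.992
gripper_force: 0.0
 shift cm [-0.22  2.55  4.66] turn [ 0.  -0.   0.2]
```

```bash
python3 -m creep '9.1 -0.2 2.5 2 0 0 0; 9.1 -0.2 2.5 4 0 0 0.2; 9.1 -0.2 2.5 4.7 0 0 0.2; 9.1 -0.2 2.5 4.7 0 0 0.2; 9.1 -0.2 2.5 4.7 0 0 0.2' && python3 - <<'E'
from det import *
s=telemetry.observe(); print(s['position'],s['joints'])
im,ci=snap('wrist','w5.png'); np.save('w5.npy',ci['extrinsics'])
g=cv2.cvtColor(im,cv2.COLOR_RGB2GRAY)
hs=cv2.cvtColor(im,cv2.COLOR_RGB2HSV)
for b in blobs(((g<110)*255).astype(np.uint8),15):
    if b[0]<150 and 180<b[1][1]<320: print(b)
cv2.imwrite('pics/c5.png',cv2.resize(cv2.imread('pics/w5.png')[170:330,200:520],None,fx=2.5,fy=2.5,interpolation=cv2.INTER_CUBIC))
E
```

```text
clock: 10.28
position: [0.4273, 0.0502, 0.1337]
ee_rot: [-3.141, 0.02, -0.001]
force: [0.3, -0.1, 0.1]
width: 0.993
gripper_force: 0.0
[0.4273 0.0502 0.1337] [-0.0611  0.2806 -0.2164  2.1494  0.0904  0.7189 -1.9211]
(np.int32(20), array([516.8, 184. ]), array([514, 182,   6,   5], dtype=int32))
(np.int32(23), array([444. , 204.4]), array([442, 202,   5,   6], dtype=int32))
(np.int32(25), array([284.6, 206.6]), array([282, 204,   6,   6], dtype=int32))
(np.int32(28), array([359.8, 206.6]), array([357, 204,   6,   6], dtype=int32))
(np.int32(16), array([  0.6, 212.5]), array([  0, 209,   3,   9], dtype=int32))
(np.int32(16), array([509.4, 275.8]), array([508, 270,   3,  13], dtype=int32))
(np.int32(29), array([499.2, 278.8]), array([498, 273,   4,  13], dtype=int32))
(np.int32(17), array([492.6, 280.8]), array([491, 275,   4,  12], dtype=int32))
(np.int32(24), array([482.9, 283.2]), array([482, 277,   3,  13], dtype=int32))
(np.int32(15), array([528.9, 279.5]), array([527, 278,   5,   4], dtype=int32))
(np.int32(39), array([310.1, 295.5]), array([308, 289,   4,  14], dtype=int32))
(np.int32(28), array([320.5, 295.5]), array([320, 289,   2,  14], dtype=int32))
(np.int32(39), array([327. , 295.3]), array([326, 289,   3,  14], dtype=int32))
(np.int32(56), array([ 26.8, 294.8]), array([ 19, 293,  18,   5], dtype=int32))
(np.int32(28), array([287.5, 304.2]), array([285, 302,   6,   6], dtype=int32))
(np.int32(22), array([357.1, 304.1]), array([355, 302,   5,   5], dtype=int32))
```

View pics/c5.png

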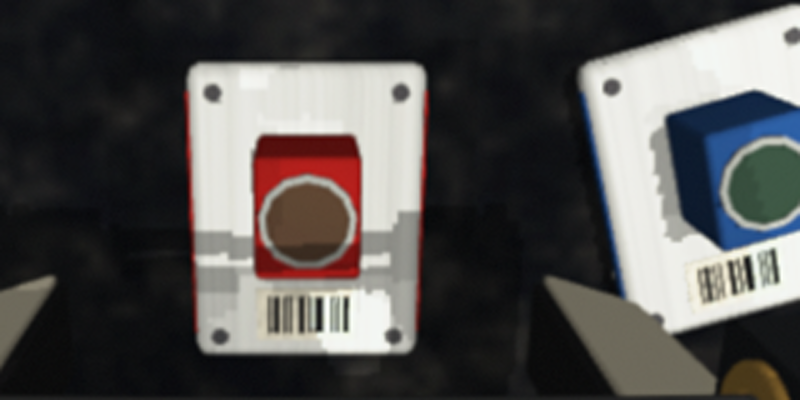

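```bash
cat >> det.py <<'E'
def refine(g,q,r=5):
    out=[]
    for u,v in q:
        for _ in range(3):
            a=int(round(u))-r;b=int(round(v))-r
            w=g[b:b+2*r+1,a:a+2*r+1].astype(float); w=np.clip(np.percentile(w,40)-8-w,0,None)
            yy,xx=np.mgrid[b:b+2*r+1,a:a+2*r+1]; u,v=(w*xx).sum()/w.sum(),(w*yy).sum()/w.sum()
        out.append((u,v))
    return out
def relplate(c,q,ztop,pos,yaw):
    P,ya,yb=fit4(plane(c,q,ztop)); d=Rt(yaw)[:2,:2].T@(P[:2]-pos[:2]); return P,ya,yb,d
E
python3 - <<'E'
from det import *
g=cv2.imread('pics/w3.png',0); q=refine(g,[(283.3,206),(357,204.3),(284.5,303),(356,300.3)]); print(np.array(q))
print(relplate(ld('w3'),q,.0426,np.array([.6340,-.0866,.161]),.07))
g=cv2.imread('pics/w5.png',0); q=refine(g,[(284.6,206.6),(359.8,206.6),(287.5,304.2),(357.1,304.1)]);print(np.array(q))
print(relplate(ld('w5'),q,.015,telemetry.observe()['position'],-.0127))
s=telemetry.observe(); print(s['position'],R.from_rotvec(s['ee_rot']).as_matrix()[:2,0])
E
```

```text
[[281.1343 204.9596]
 [356.6724 204.603 ]
 [284.5537 302.5788]
 [353.7809 302.608 ]]
(array([ 0.624 , -0.0874,  0.0426]), np.float64(0.07168563106111647), np.float64(0.07143794810993308), array([-0.01  ,  0.0001]))
[[284.5604 206.7941]
 [359.8454 206.6939]
 [287.5492 304.2752]
 [357.1697 304.0414]]
(array([0.4161, 0.0479, 0.015 ]), np.float64(-0.008819294951877379), np.float64(-0.010075630303994451), array([-0.0112,  0.0024]))
[0.4273 0.0501 0.1338] [ 0.9999 -0.0131]
```

```bash
python3 -m creep '9.1 -0.12 0.23 3 0 0 0; 9.1 -0.12 0.23 6 0 0 -0.2; 9.1 -0.12 0.23 8.5 0 0 -0.2; 6 -0.12 0.23 9.65 0 0 -0.2; 4 -0.12 0.23 9.65 0 0 -0.2' 55 && python3 -m creep '2 0 0 0 0 0 0; 2 0 0 0 0 0 0; 2 0 0 0 0 0 0; 2 0 0 0 0 0 0; 2 0 0 0 0 0 0' 55 && python3 -m creep '2 0 0 0 0 0 0; 2 0 0 0 0 0 0' 55; python3 -c "
from h import *
s=telemetry.observe();print(s['position'],R.from_rotvec(s['ee_rot']).as_matrix()[:2,0])"
```

```text
clock: 10.95
position: [0.4255, 0.0475, 0.0366]
ee_rot: [3.141, -0.016, -0.001]
force: [0.2, -0.2, 0.6]
width: 0.823
gripper_force: 0.0
clock: 11.58
position: [0.4257, 0.0474, 0.0369]
ee_rot: [-3.141, 0.016, -0.001]
force: [1.0, -0.4, 2.3]
width: 0.327
gripper_force: 55.0
clock: 11.82
position: [0.4257, 0.0474, 0.0368]
ee_rot: [-3.142, 0.016, -0.0]
force: [0.3, -0.2, 4.3]
width: 0.325
gripper_force: 55.0
[0.4257 0.0474 0.0368] [ 0.9999 -0.0103]
```

```bash
python3 -m creep '2 0 0 -3 0 0 0; 2 1 0 -8 0 0 0; 2 5 -2 -11 0 0 -1.5; 2 10 -4.5 -11 0 0 -3; 2 15 -7 -11 0 0 -4.7' 55 && python3 -m creep '2 3 -1.2 0 0 0 0; 2 4 -1.7 0 0 0 0; 2 4 -1.7 0 0 0 0; 2 4 -1.7 0 0 0 0; 2 4 -1.7 0 0 0 0' && python3 - <<'E'
from det import *
s=telemetry.observe();print(s['force'],s['joints'],R.from_rotvec(s['ee_rot']).as_matrix()[:2,0]); go([.6176,.1328,.0995],.0716)
im,ci=snap('wrist','w6.png'); np.save('w6.npy',ci['extrinsics'])
E
```

```text
clock: 12.45
position: [0.5776, 0.1161, 0.1469]
ee_rot: [3.139, 0.113, 0.001]
force: [1.1, 0.0, -1.7]
width: 0.324
gripper_force: 55.0
clock: 13.08
position: [0.6142, 0.1349, 0.1469]
ee_rot: [3.139, 0.112, -0.001]
force: [0.6, -0.3, -2.9]
width: 0.323
gripper_force: 55.0
[ 0.585  -0.3253 -2.8592] [-0.1567  0.5445 -0.2141  1.6616  0.1361  0.9506 -1.9197] [0.9975 0.0711]
 shift cm [0.33 0.23 4.74] turn [ 0.  0. -0.]
```

View pics/w6.png

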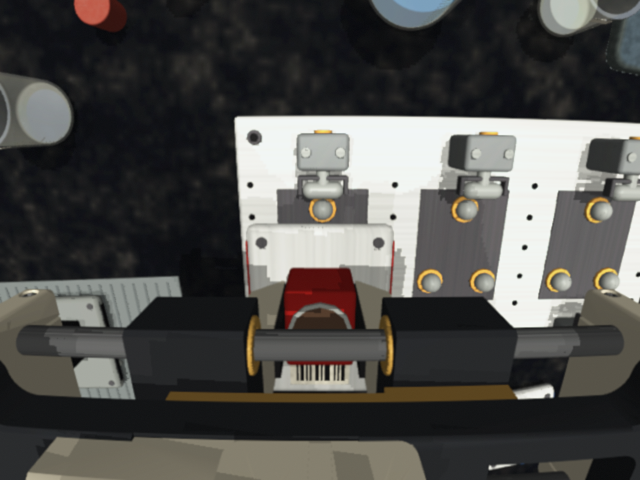

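The view shows the held red plate level over the left nest. Its back screws are at (262,243) and (378,243), and the rings of all three nests are visible, so I can check the stage's direction over 220 mm.

```bash
python3 - <<'E'
from det import *
for f in ['w3','w6']:
    im=cv2.cvtColor(cv2.imread(f'pics/{f}.png'),cv2.COLOR_BGR2RGB); c=ld(f); print(f)
    for b in blobs(colour(im,15,28,120,100),40):
        x,y,w,h=b[2]
        if y<330 and 20<w<40 and 18<h<40: q=(x+w/2-.5,y+h/2-.5); print(q,w,h,plane(c,q,.018)[0,:2])
    im=cv2.imread(f'pics/{f}.png',0)
c=ld('w6');g=cv2.imread('pics/w6.png',0)
q=refine(g,[(262,243),(378,243)]);s=telemetry.observe()
P=plane(c,q,s['position'][2]-.0368+.015);print(q,P,P.mean(0)[:2]-s['position'][:2])
E
```

```text
w3
(np.float64(57.5), np.float64(211.0)) 22 25 [0.6396 0.1348]
(np.float64(48.5), np.float64(277.5)) 22 22 [0.5777 0.1527]
(np.float64(95.0), np.float64(278.0)) 23 23 [0.5808 0.1083]
(np.float64(167.0), np.float64(278.0)) 23 23 [0.5859 0.0427]
w6
(np.float64(596.0), np.float64(209.5)) 23 26 [ 0.6554 -0.0856]
(np.float64(322.5), np.float64(210.5)) 28 24 [0.6378 0.1338]
(np.float64(429.5), np.float64(280.5)) 26 24 [0.5857 0.0415]
(np.float64(481.5), np.float64(280.5)) 24 24 [ 0.5886 -0.0024]
(np.float64(557.5), np.float64(279.5)) 24 24 [ 0.5936 -0.0688]
(np.float64(605.0), np.float64(278.0)) 23 21 [ 0.5976 -0.1124]det.py:22: RuntimeWarning: invalid value encountered in scalar divide
  yy,xx=np.mgrid[b:b+2*r+1,a:a+2*r+1]; u,v=(w*xx).sum()/w.sum(),(w*yy).sum()/w.sum()
Traceback (most recent call last):
  File "det.py", line 20, in refine
    a=int(round(u))-r;b=int(round(v))-r
          ~~~~~^^^
ValueError: cannot convert float NaN to integer
```

```bash
python3 -m creep '2 0.3 0.23 0.5 0 0 0; 2 0.3 0.23 3 0 0 0; 2 0.3 0.23 5 0 0 0; 2 0.3 0.23 6 0 0 0; 2 0.3 0.23 6 0 0 0' 55 && python3 -m creep '2 0 0 0 0 0 0;2 0 0 0 0 0 0' && python3 - <<'E'
from det import *
go([.6173,.1327,.0644],.073)
im,ci=snap('wrist'); g=cv2.cvtColor(im,cv2.COLOR_RGB2GRAY); s=telemetry.observe()
cv2.imwrite('pics/w7.png',cv2.cvtColor(im,cv2.COLOR_RGB2BGR)[100:300,200:450])
E
```

```text
clock: 13.75
position: [0.6178, 0.1333, 0.0861]
ee_rot: [3.139, 0.112, -0.002]
force: [-0.8, -0.2, -1.5]
width: 0.316
gripper_force: 55.0
clock: 14.0
position: [0.6187, 0.1337, 0.0876]
ee_rot: [-3.139, -0.113, -0.002]
force: [0.7, -0.7, -3.2]
width: 0.322
gripper_force: 55.0
 shift cm [-0.15  0.09  2.32] turn [-0.  -0.1 -0.1]
```

```bash
python3 -m creep '2 -0.13 0.08 0 0 0 0; 2 -0.13 0.08 0.6 0 0 0; 2 -0.13 0.08 0.6 0 0 0' 55 && python3 -c "
from h import *
go([.6173,.1327,.0644],.073)" && python3 -m creep '2 0 0 0.4 0 0 0; 2 0 0 0.8 0 0 0;2 0 0 1.2 0 0 0; 2 0 0 1.5 0 0 0; 2 0 0 1.7 0 0 0' 60 && python3 -c "
from h import *
go([.6173,.1327,.0644],.073)"
```

```text
clock: 14.42
position: [0.6173, 0.1327, 0.0807]
ee_rot: [-3.14, -0.112, -0.001]
force: [1.8, -0.6, 1.5]
width: 0.318
gripper_force: 55.0
 shift cm [ 0.   -0.    1.63] turn [-0.  -0.  -0.1]
clock: 15.05
position: [0.6178, 0.133, 0.0642]
ee_rot: [-3.139, -0.113, -0.003]
force: [0.6, -0.6, 14.0]
width: 0.326
gripper_force: 60.0
 shift cm [-0.05  0.02 -0.02] turn [-0.  -0.1 -0.1]
```

```bash
python3 -m creep '2 -0.03 0 0.05 0 0 0; 2 -0.03 0 0.1 0 0 0; 2 -0.03 0 0.1 0 0 0' 60 && python3 -m creep '4 0 0 0 0 0 0; 6.5 0 0 0 0 0 0; 6.5 0 0 0 0 0 0; 6.5 0 0 0 0 0 0; 6.5 0 0 -0.2 0 0 0' && python3 -m creep '9.1 0 0 -3 0 0 0; 9.1 0 0 -6 0 0 0; 9.1 0 0 -9.7 0 0 0; 9.1 0 0 -9.7 0 0 0; 9.1 0 0 -9.7 0 0 0' && python3 - <<'E'
from det import *
im,ci=snap('wrist','w8.png'); np.save('w8.npy',ci['extrinsics']); s=telemetry.observe(); print(s['position'])
g=cv2.cvtColor(im,cv2.COLOR_RGB2GRAY)
for b in blobs(((g<110)*255).astype(np.uint8),12):
    if b[0]<80 and 180<b[1][1]<320 and 250<b[1][0]<390: print(b)
E
```

```text
clock: 15.42
position: [0.6178, 0.133, 0.0643]
ee_rot: [-3.139, -0.113, -0.004]
force: [0.0, 0.4, 9.9]
width: 0.318
gripper_force: 60.0
clock: 16.05
position: [0.6164, 0.1326, 0.0645]
ee_rot: [3.139, 0.112, -0.001]
force: [-0.4, 0.4, 0.7]
width: 0.707
gripper_force: 0.0
clock: 16.68
position: [0.6163, 0.1325, 0.1614]
ee_rot: [3.139, 0.113, -0.001]
force: [0.0, -0.4, -1.6]
width: 0.991
gripper_force: 0.0
[0.616  0.1324 0.1608]
(np.int32(18), array([250.1, 184.7]), array([248, 183,   5,   5], dtype=int32))
(np.int32(17), array([387.5, 184.6]), array([386, 183,   4,   5], dtype=int32))
(np.int32(24), array([281. , 202.3]), array([279, 200,   5,   6], dtype=int32))
(np.int32(27), array([356.7, 202.4]), array([354, 200,   6,   6], dtype=int32))
(np.int32(21), array([252., 215.]), array([250, 213,   5,   5], dtype=int32))
(np.int32(21), array([386., 215.]), array([384, 213,   5,   5], dtype=int32))
(np.int32(18), array([253.5, 244.2]), array([252, 242,   4,   5], dtype=int32))
(np.int32(20), array([384.1, 244. ]), array([382, 242,   5,   5], dtype=int32))
(np.int32(61), array([274. , 277.9
[... 223 characters left out ...]
y([307. , 291.3]), array([306, 285,   3,  14], dtype=int32))
(np.int32(34), array([311.7, 289.1]), array([310, 285,   4,  10], dtype=int32))
(np.int32(29), array([316.6, 291.7]), array([316, 285,   3,  14], dtype=int32))
(np.int32(42), array([324. , 291.5]), array([323, 285,   3,  14], dtype=int32))
(np.int32(27), array([334.5, 291.3]), array([334, 285,   2,  14], dtype=int32))
(np.int32(22), array([256.7, 298.2]), array([254, 296,   6,   5], dtype=int32))
(np.int32(26), array([381.2, 298.3]), array([379, 296,   6,   6], dtype=int32))
(np.int32(33), array([284.2, 300.5]), array([281, 298,   7,   6], dtype=int32))
(np.int32(27), array([353.9, 300.6]), array([352, 298,   5,   6], dtype=int32))
```

View pics/w8.png

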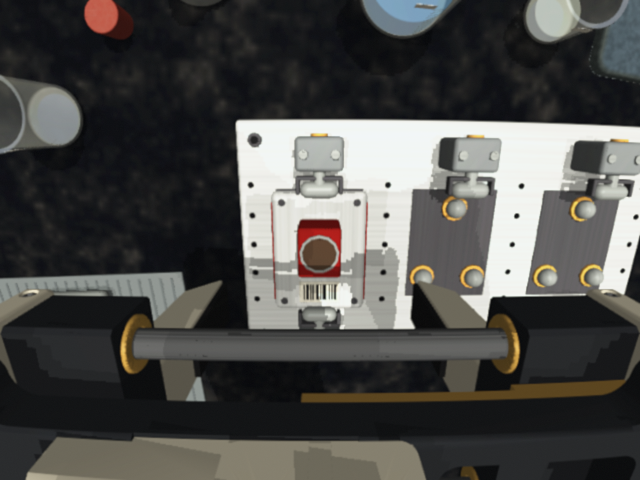

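The red plate now sits between its rollers with the label to the front. Its screw spacing matches the home blank's. Next I'll locate blue.

```bash
python3 - <<'E'
from det import *
q=[(281,202.3),(356.7,202.4),(284.2,300.5),(353.9,300.6)]
print('red',fit4(plane(ld('w8'),q,.0426)), telemetry.observe()['joints'])
P=plane(ld('w5'),[(444,204.4),(516.8,184),(462,298)],.015); P=np.vstack([P,P[1]+P[2]-P[0]]); f=fit4(P); print(P,f)
y=(f[1]+f[2])/2
go([f[0][0]+.01*np.cos(y),f[0][1]+.01*np.sin(y),.20],y)
E
```

```text
red (array([0.6082, 0.1319, 0.0426]), np.float64(0.07343233800906689), np.float64(0.07035541164313157)) [-0.1505  0.5325 -0.2163  1.6435  0.1315  0.9814 -1.9104]
[[ 0.4567 -0.0431  0.015 ]
 [ 0.4717 -0.0969  0.015 ]
 [ 0.3798 -0.0649  0.015 ]
 [ 0.3948 -0.1187  0.015 ]] (array([ 0.4258, -0.0809,  0.015 ]), np.float64(0.2764074117513056), np.float64(0.2719041475281551))
 shift cm [-19.53  19.71  -3.88] turn [  0.    0.1 -11.6]
```

```bash
python3 -m creep '9.1 -4 4 -1 0 0 -3; 9.1 -8 8 0 0 0 -6; 9.1 -12.5 12.5 1 0 0 -9; 9.1 -16.5 16.5 2 0 0 -11.6; 9.1 -19.5 19.7 2.8 0 0 -11.6' && python3 -m creep '9.1 0 0 0 0 0 0; 9.1 0 0 0 0 0 0; 9.1 0 0 0 0 0 0' && python3 - <<'E'
from det import *
im,ci=snap('wrist','w9.png'); np.save('w9.npy',ci['extrinsics']); s=telemetry.observe(); M=R.from_rotvec(s['ee_rot']).as_matrix(); print(s['position'],M[:2,0],s['joints'])
g=cv2.cvtColor(im,cv2.COLOR_RGB2GRAY)
for b in blobs(((g<110)*255).astype(np.uint8),12):
    if b[0]<80 and 180<b[1][1]<320 and 250<b[1][0]<390: print(b)
go([.4354,-.0782,.133],.274)
E
```

```text
clock: 17.35
position: [0.4333, -0.0796, 0.1324]
ee_rot: [-3.112, -0.428, 0.004]
force: [1.0, -0.6, -0.9]
width: 0.996
gripper_force: 0.0
clock: 17.73
position: [0.4371, -0.0767, 0.1337]
ee_rot: [-3.111, -0.432, -0.001]
force: [-0.1, 0.4, -0.5]
width: 0.988
gripper_force: 0.0
[ 0.437  -0.0767  0.1337] [0.9621 0.2726] [ 0.2675  0.304  -0.2603  2.1166  0.1147  0.7335 -1.3615]
(np.int32(22), array([283.1, 207.9]), array([281, 206,   5,   5], dtype=int32))
(np.int32(26), array([358.5, 208. ]), array([356, 206,   6,   5], dtype=int32))
(np.int32(23), array([308.6, 296. ]), array([308, 290,   2,  13], dtype=int32))
(np.int32(13), array([319., 296.]), array([319, 290,   1,  13], dtype=int32))
(np.int32(26), array([325.5, 296. ]), array([325, 290,   2,  13], dtype=int32))
(np.int32(14), array([336. , 296.5]), array([336, 290,   1,  14], dtype=int32))
(np.int32(24), array([285.9, 305.1]), array([284, 303,   5,   5], dtype=int32))
(np.int32(35), array([355. , 305.2]), array([352, 302,   7,   7], dtype=int32))
 shift cm [-0.2   0.1   0.07] turn [-0.  -0.   0.1]
```

```bash
python3 - <<'E'
from det import *
f=fit4(plane(ld('w9'),[(283.1,207.9),(358.5,208),(285.9,305.1),(355,305.2)],.015)); print(f)
y=(f[1]+f[2])/2
go([f[0][0]+.01*np.cos(y),f[0][1]+.01*np.sin(y),.037],y)
E
```

```text
(array([ 0.4257, -0.0813,  0.015 ]), np.float64(0.27379813782356477), np.float64(0.27477926794964047))
 shift cm [-0.21  0.13  9.67] turn [-0.  -0.   0.1]
```

```bash
python3 -m creep '9.1 -0.21 0.13 3 0 0 0; 9.1 -0.21 0.13 6 0 0 0; 9.1 -0.21 0.13 8.5 0 0 0; 6 -0.21 0.13 9.65 0 0 0; 4 -0.21 0.13 9.65 0 0 0' 55 && python3 -m creep '2 0 0 0 0 0 0; 2 0 0 0 0 0 0; 2 0 0 0 0 0 0; 2 0 0 0 0 0 0; 2 0 0 0 0 0 0' 55 && python3 -m creep '2 0 0 0 0 0 0; 2 0 0 0 0 0 0' 55; python3 -c "
from h import *
s=telemetry.observe();print(s['position'],R.from_rotvec(s['ee_rot']).as_matrix()[:2,0])
p=s['position'][:2]-[.4257,-.0813]; a=.2743; u=np.array([np.cos(a),np.sin(a)]); d=p@u; v=p@[-u[1],u[0]]; print(d,v)
b=.0716; t=np.array([.6240,-.0874])+d*np.array([np.cos(b),np.sin(b)]); print('target',t,.0276+s['position'][2]); go([*t,.14],b)"
```

```text
clock: 18.4
position: [0.4345, -0.0791, 0.0368]
ee_rot: [-3.112, -0.431, 0.002]
force: [0.2, -1.6, 0.5]
width: 0.822
gripper_force: 0.0
clock: 19.02
position: [0.4346, -0.0796, 0.0374]
ee_rot: [3.112, 0.429, 0.0]
force: [0.6, 1.0, 2.5]
width: 0.325
gripper_force: 55.0
clock: 19.27
position: [0.4346, -0.0796, 0.0373]
ee_rot: [3.112, 0.429, 0.0]
force: [-0.0, 0.4, 5.3]
width: 0.326
gripper_force: 55.0
[ 0.4346 -0.0796  0.0373] [0.9627 0.2707]
0.009032930077194848 -0.0007976033711933709
target [ 0.633  -0.0868] 0.06492639410385416
 shift cm [ 18.91   6.06 -10.26] turn [ 0.  -0.  11.6]
```

```bash
python3 -m creep '2 0 0 -3 0 0 0; 2 1 0 -8 0 0 1; 2 5 1.5 -10.5 0 0 4; 2 10 3 -10.5 0 0 8; 2 15 4.7 -10.5 0 0 11.6' 55 && python3 -m creep '2 2 0 0 0 0 0; 2 4 0 0 0 0 0; 2 4 0 0 0 0 0' && python3 -c "
from h import *
s=telemetry.observe();print(s['force']);go([.633,-.0868,.085],.0716)"
```

```text
clock: 19.9
position: [0.5929, -0.0845, 0.1423]
ee_rot: [3.139, 0.109, 0.0]
force: [0.6, -0.1, -1.8]
width: 0.323
gripper_force: 55.0
clock: 20.27
position: [0.632, -0.0811, 0.1411]
ee_rot: [-3.139, -0.113, 0.001]
force: [-0.9, -0.0, -2.2]
width: 0.323
gripper_force: 55.0
[-0.8827 -0.0249 -2.2137]
 shift cm [0.06 0.58 5.61] turn [-0.   0.1  0. ]
```

```bash
python3 -m creep '2 0.06 0.58 0.5 0 0 0; 2 0.06 0.58 3 0 0 0; 2 0.06 0.58 5 0 0 0; 2 0.06 0.58 5.4 0 0 0; 2 0.06 0.58 5.4 0 0 0' 55 && python3 -m creep '2 0 0 0 0 0 0;2 0 0 0 0 0 0' && python3 -c "
from h import *
go([.633,-.0868,.0649],.0716)"
```

```text
clock: 20.9
position: [0.6322, -0.0875, 0.0884]
ee_rot: [3.139, 0.112, -0.001]
force: [0.2, -0.8, -2.7]
width: 0.326
gripper_force: 55.0
clock: 21.15
position: [0.633, -0.0872, 0.089]
ee_rot: [3.139, 0.113, 0.002]
force: [-0.2, 0.0, -2.6]
width: 0.327
gripper_force: 55.0
 shift cm [ 0.   -0.04  2.41] turn [ 0.  -0.1  0. ]
```

```bash
python3 -m creep '2 0 -0.04 0.4 0 0 0; 2 0 -0.04 0.8 0 0 0; 2 0 -0.04 1.2 0 0 0; 2 0 -0.04 1.6 0 0 0; 2 0 -0.04 2.0 0 0 0' 60 && python3 -m creep '2 0 0 0.2 0 0 0; 2 0 0 0.4 0 0 0; 2 0 0 0.45 0 0 0; 2 0 0 0.5 0 0 0; 2 0 0 0.5 0 0 0' 60 && python3 -c "
from h import *
go([.633,-.0868,.0649],.0716)"
```

```text
clock: 21.78
position: [0.6321, -0.0868, 0.0674]
ee_rot: [-3.14, -0.113, 0.002]
force: [0.1, 0.9, -5.8]
width: 0.324
gripper_force: 60.0
clock: 22.4
position: [0.633, -0.0865, 0.0647]
ee_rot: [3.139, 0.113, 0.002]
force: [-3.1, 1.0, 11.0]
width: 0.326
gripper_force: 60.0
 shift cm [-0.    0.03 -0.02] turn [ 0.  -0.1  0. ]
```

```bash
python3 -m creep '4 0 0 0 0 0 0; 6.5 0 0 0 0 0 0; 6.5 0 0 0 0 0 0; 6.5 0 0 0 0 0 0; 6.5 0 0 -0.2 0 0 0' && python3 -m creep '9.1 0 0 -3 0 0 0; 9.1 0 0 -6 0 0 0; 9.1 0 0 -9.6 0 0 0; 9.1 0 0 -9.6 0 0 0; 9.1 0 0 -9.6 0 0 0' && python3 - <<'E'
from det import *
im,ci=snap('wrist','w10.png'); np.save('w10.npy',ci['extrinsics']); s=telemetry.observe(); print(s['position'])
g=cv2.cvtColor(im,cv2.COLOR_RGB2GRAY)
Q=[b[1] for b in blobs(((g<110)*255).astype(np.uint8),12) if b[0]<80 and 195<b[1][1]<320 and 265<b[1][0]<372 and b[2][2]>=4]
print(Q)
E
```

```text
clock: 23.02
position: [0.6324, -0.0868, 0.065]
ee_rot: [3.14, 0.113, -0.001]
force: [0.3, 0.1, 0.5]
width: 0.71
gripper_force: 0.0
clock: 23.65
position: [0.6322, -0.0868, 0.1609]
ee_rot: [3.139, 0.113, -0.001]
force: [-0.3, -0.0, 0.6]
width: 0.995
gripper_force: 0.0
[ 0.6319 -0.0868  0.1603]
[array([281.3, 202.7]), array([357. , 202.5]), array([311.5, 290. ]), array([284.4, 300.9]), array([354. , 300.9])]
```

View pics/w10.png

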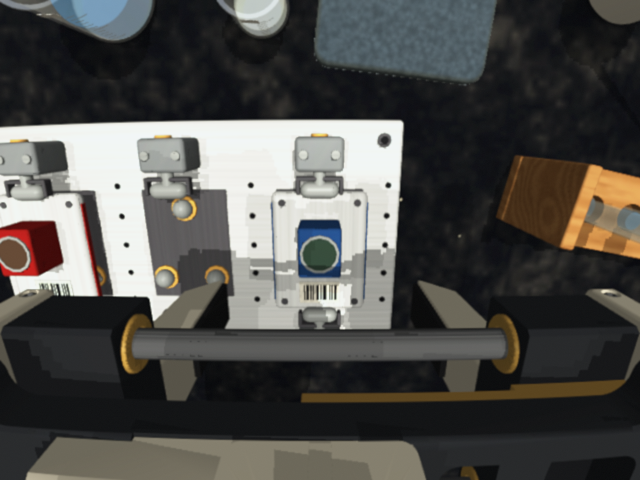

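Blue's four screws match red's home picture to within 0.5 px, so blue is home. Next is the reader.

```bash
python3 -m creep '9.1 -2 1 -6 0 0 0; 9.1 -6 4 -11 0 0 2; 9.1 -11 8 -14 0 0 4.1; 9.1 -16 12 -14 0 0 4.1; 9.1 -21 15.5 -14 0 0 4.1' && python3 -m creep '9.1 0 0 0 0 0 0; 9.1 0 0 0 0 0 0; 9.1 0 0 0 0 0 0' && python3 - <<'E'
from det import *
im,ci=snap('wrist','w11.png'); np.save('w11.npy',ci['extrinsics']); s=telemetry.observe(); print(s['position'],s['joints'])
E
```

```text
clock: 24.32
position: [0.4446, -0.2476, 0.3005]
ee_rot: [3.141, 0.0, -0.001]
force: [0.2, -1.8, -0.9]
width: 0.991
gripper_force: 0.0
clock: 24.7
position: [0.4472, -0.245, 0.3003]
ee_rot: [-3.141, -0.004, 0.001]
force: [-0.3, -0.1, 0.5]
width: 0.989
gripper_force: 0.0
[ 0.4472 -0.2451  0.3003] [ 0.4967  0.2112 -0.1209  1.7572  0.0269  1.1756 -1.2001]
```

View pics/w11.png

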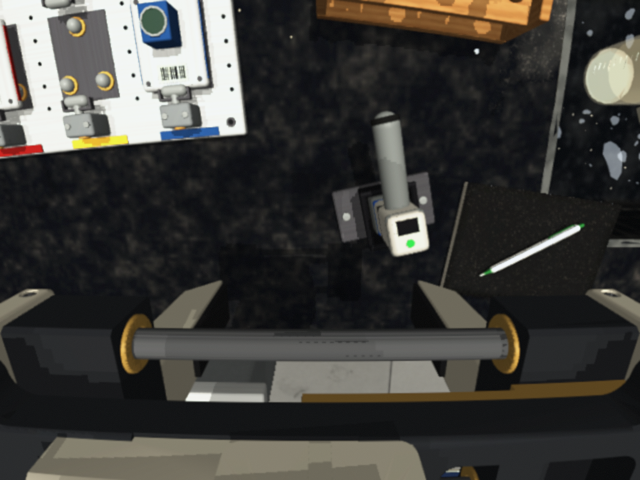

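The reader's top face has corners at about (384,213), (424,205), (430,249) and (392,257), with the handle pointing back to (386,118). The holster foot's screws are at (346,216) and (424,194).

```bash
python3 - <<'E'
from det import *
c=ld('w11'); im=cv2.imread('pics/w11.png'); hs=cv2.cvtColor(im,cv2.COLOR_BGR2HSV)
m=np.zeros(hs.shape[:2],np.uint8); m[195:265,375:440]=((hs[195:265,375:440,2]>205))*255
m=cv2.morphologyEx(m,cv2.MORPH_OPEN,np.ones((3,3),np.uint8)); 
cn=max(cv2.findContours(m,0,2)[0],key=cv2.contourArea)
box=cv2.boxPoints(cv2.minAreaRect(cn)); print(box)
for q in (box,[(384,213),(424,205),(430,249),(392,257)]):
    P=plane(c,q,.132); print(P[:,:2],P.mean(0)[:2],np.linalg.norm(np.diff(P,axis=0),axis=1))
F=plane(c,[(346,216),(424,194)],.012); d=F[0]-F[1]; print('foot',F.mean(0)[:2],np.arctan2(-d[0],d[1]),np.linalg.norm(d))
H=plane(c,[(386,118)],.12); print('handle end~',H)
E
```

```text
[[386.8846 217.4231]
 [422.2693 210.3462]
 [429.8462 248.2308]
 [394.4615 255.3077]]
[[ 0.4565 -0.3052]
 [ 0.4631 -0.3365]
 [ 0.4278 -0.3466]
 [ 0.4209 -0.3143]] [ 0.4421 -0.3256] [0.032  0.0368 0.033 ]
[[ 0.4605 -0.3024]
 [ 0.468  -0.3376]
 [ 0.427  -0.3468]
 [ 0.4192 -0.3121]] [ 0.4437 -0.3247] [0.036  0.0419 0.0355]
foot [ 0.4449 -0.3253] 0.2867720921543337 0.09883249733814058
handle end~ [[ 0.5415 -0.3021  0.12  ]]
```

```bash
python3 -m creep '9.1 0.2 3 2 0 0 -8; 9.1 0.2 6 5 0 0 -14.3; 9.1 0.2 7.9 8 0 0 -14.3; 9.1 0.2 7.9 8 0 0 -14.3; 9.1 0.2 7.9 8 0 0 -14.3' && python3 - <<'E'
from det import *
im,c=snap('wrist','w12.png'); np.save('w12.npy',c['extrinsics']); s=telemetry.observe(); print(s['position'],s['joints'])
hs=cv2.cvtColor(im,cv2.COLOR_RGB2HSV)
m=(hs[...,2]>200).astype(np.uint8)*255
m=cv2.morphologyEx(m,cv2.MORPH_OPEN,np.ones((3,3),np.uint8))
pr=proj(c,[(.4432,-.325,.132)]); print(pr)
for cn in cv2.findContours(m,0,2)[0]:
    if cv2.contourArea(cn)>300 and np.linalg.norm(cn.mean((0,1))-pr[0])<80:
        box=cv2.boxPoints(cv2.minAreaRect(cn)); P=plane(c,box,.132); print(box,P.mean(0)[:2],np.linalg.norm(np.diff(P,axis=0),axis=1),P[:,:2])
# green led triangulation + dark screen
for f in ('w11','w12'):
    i=cv2.cvtColor(cv2.imread(f'pics/{f}.png'),cv2.COLOR_BGR2RGB); print(f,[b for b in blobs(colour(i,50,70,120,120),8)])
x,y=map(int,pr[0]); cv2.imwrite('pics/c12.png',cv2.resize(cv2.imread('pics/w12.png')[max(y-110,0):y+90,x-150:x+150],None,fx=2.5,fy=2.5))
E
```

```text
clock: 25.38
position: [0.4493, -0.3242, 0.2214]
ee_rot: [-3.117, -0.394, -0.001]
force: [0.4, 0.0, -0.3]
width: 0.99
gripper_force: 0.0
[ 0.4495 -0.3242  0.2219] [ 0.616   0.3471 -0.115   1.7728  0.0451  1.0229 -0.8349]
[[317.8591 264.5106]]
[[295. 239.]
 [344. 239.]
 [344. 291.]
 [295. 291.]] [ 0.4427 -0.3263] [0.033  0.0382 0.0345] [[ 0.4571 -0.3056]
 [ 0.4653 -0.3375]
 [ 0.4285 -0.3478]
 [ 0.4199 -0.3143]]
w11 [(np.int32(8), array([581.8, 225. ]), array([580, 224,   4,   3], dtype=int32)), (np.int32(42), array([410.1, 243. ]), array([407, 240,   7,   7], dtype=int32)), (np.int32(12), array([487.8, 271.8]), array([485, 270,   6,   4], dtype=int32))]
w12 [(np.int32(76), array([318.5, 279.1]), array([314, 275,  10,   9], dtype=int32))]
```

View pics/c12.png

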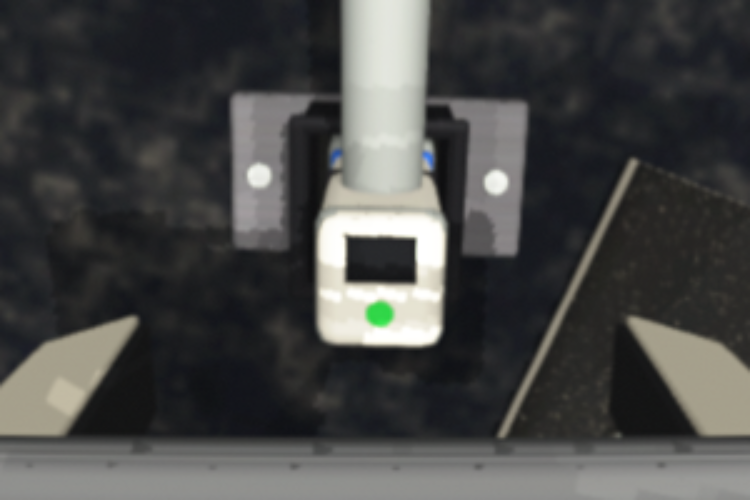

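Tool and reader are aligned: the body top is centred near (319,265) and the LED is at (318,279). I'll descend and grip.

```bash
python3 - <<'E'
from det import *
print(tri(ld('w11'),(410.1,243),ld('w12'),(318.5,279.1)))
F=plane(ld('w12'),[(270.6,224),(365.4,226.8)],.012); d=F[0]-F[1]; print('foot',F.mean(0)[:2],np.arctan2(-d[0],d[1]))
E
python3 -m creep '9.1 -0.05 0 4 0 0 0; 9.1 -0.05 0 8 0 0 0; 7 -0.05 0 11 0 0 0; 6 -0.05 0 12 0 0 0; 5 -0.05 0 12 0 0 0' 50 && python3 -m creep '2 0 0 0 0 0 0; 2 0 0 0 0 0 0; 2 0 0 0 0 0 0; 2 0 0 0 0 0 0; 2 0 0 0 0 0 0' 50
```

```text
(array([ 0.4323, -0.3282,  0.1307]), np.float64(7.305637816513061e-05))
foot [ 0.4409 -0.3252] 0.22119185676607084
clock: 26.05
position: [0.4484, -0.3251, 0.1016]
ee_rot: [3.117, 0.392, 0.001]
force: [-0.5, 0.6, 0.9]
width: 0.713
gripper_force: 0.0
clock: 26.68
position: [0.4481, -0.3257, 0.1015]
ee_rot: [3.116, 0.391, 0.001]
force: [-0.4, 0.8, 6.6]
width: 0.392
gripper_force: 50.0
```

```bash
python3 -m creep '2 0 0 -1 0 0 0; 2 0 0 -5 0 0 0; 2 0 0 -10 0 0 0; 2 2 -3 -14 0 0 0; 2 5 -8 -14 0 0 0' 55 && python3 -m creep '2 3 -5 0 0 0 0; 2 6 -10 0 0 0 0; 2 9 -15 0 0 0 0; 2 12 -20 0 0 0 0; 2 15 -25 0 0 0 0' 55 && python3 -c "
from h import *
s=telemetry.observe();print(s['force'],s['joints']);go([.5816,.1310,.1926],.25)"
```

```text
clock: 27.3
position: [0.4778, -0.2372, 0.2446]
ee_rot: [3.114, 0.384, 0.008]
force: [1.0, 1.3, -2.6]
width: 0.389
gripper_force: 55.0
clock: 27.92
position: [0.56, 0.0453, 0.2412]
ee_rot: [3.117, 0.391, -0.0]
force: [0.8, 0.5, -1.9]
width: 0.385
gripper_force: 55.0
[ 0.7769  0.4862 -1.8812] [ 0.0274  0.3553 -0.2715  1.7177  0.1062  1.083  -1.5994]
 shift cm [ 4.2  -7.78  4.86] turn [ 0.  0. -0.]
```

```bash
python3 -m creep '2 3 -5 1 0 0 0; 2 4.2 -7.8 4 0 0 0; 2 4.2 -7.8 4.9 0 0 0; 2 4.2 -7.8 4.9 0 0 0; 2 4.2 -7.8 4.9 0 0 0' 55 && python3 -c "
from det import *
go([.5816,.1310,.1926],.25)
i,c=snap('wrist','w13.png');print([b for b in blobs(colour(i,50,70,120,120),8)],R.from_rotvec(telemetry.observe()['ee_rot']).as_matrix()[:,2])
i,c=snap('side','sd13.png');cv2.imwrite('pics/sc13.png',cv2.resize(cv2.imread('pics/sd13.png')[130:330,240:480],None,fx=3,fy=3))"
```

```text
clock: 28.55
position: [0.5819, 0.1281, 0.1928]
ee_rot: [3.117, 0.388, 0.002]
force: [-0.9, -0.6, -1.8]
width: 0.385
gripper_force: 55.0
 shift cm [ 0.04 -0.29  0.02] turn [ 0.  -0.1 -0.1]
[(np.int32(15), array([319.2, 391.6]), array([315, 391,   9,   2], dtype=int32))] [ 0.0015 -0.0003 -1.    ]
```

View pics/sc13.png

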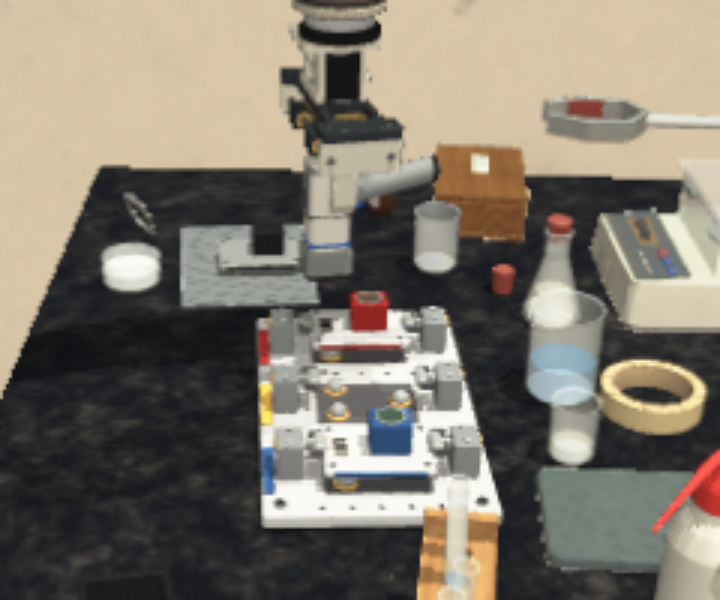

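The side view shows the reader upright over the front of the red plate, and both plates level in their nests. I'll hold here for over a second.

```bash
python3 -m creep '2 0 -0.3 0 0 0 0; 2 0 -0.3 0 0 0 0; 2 0 -0.3 0 0 0 0; 2 0 -0.3 0 0 0 0; 2 0 -0.3 0 0 0 0' 55 && python3 -m creep '2 0 0 0 0 0 0; 2 0 0 0 0 0 0; 2 0 0 0 0 0 0; 2 0 0 0 0 0 0; 2 0 0 0 0 0 0' && python3 -m creep '2 0 0 0 0 0 0; 2 0 0 0 0 0 0; 2 0 0 0 0 0 0; 2 0 0 0 0 0 0; 2 0 0 0 0 0 0' && python3 -c "
from det import *
i,c=snap('wrist');print([b for b in blobs(colour(i,50,70,120,120),8)])
go([.5974,-.0883,.1926],.25)"
```

```text
clock: 29.28
position: [0.5807, 0.1325, 0.1918]
ee_rot: [3.117, 0.391, -0.0]
force: [0.3, 0.9, -2.3]
width: 0.391
gripper_force: 55.0
clock: 29.9
position: [0.5807, 0.1326, 0.1918]
ee_rot: [3.117, 0.391, 0.0]
force: [0.0, -0.0, -2.0]
width: 0.394
gripper_force: 55.0
clock: 30.52
position: [0.5807, 0.1326, 0.1919]
ee_rot: [3.117, 0.391, 0.0]
force: [-0.3, 0.4, -1.9]
width: 0.392
gripper_force: 55.0
[(np.int32(15), array([319.2, 391.6]), array([315, 391,   9,   2], dtype=int32))]
 shift cm [-3.83 21.82 -0.08] turn [ 0.  0. -0.]
```

```bash
python3 -m creep '2 -0.8 4.5 0 0 0 0; 2 -1.8 10 0 0 0 0; 2 -2.8 16 0 0 0 0; 2 -3.8 20.5 0 0 0 0; 2 -3.8 21.8 0 0 0 0' 55 && python3 -m creep '2 0 0 0 0 0 0; 2 0 0 0 0 0 0; 2 0 0 0 0 0 0; 2 0 0 0 0 0 0; 2 0 0 0 0 0 0' && python3 -m creep '2 0 0 0 0 0 0; 2 0 0 0 0 0 0; 2 0 0 0 0 0 0; 2 0 0 0 0 0 0; 2 0 0 0 0 0 0' && python3 -m creep '2 0 0 0 0 0 0; 2 0 0 0 0 0 0; 2 0 0 0 0 0 0' && python3 -c "
from det import *
i,c=snap('wrist');print([b for b in blobs(colour(i,50,70,120,120),8)])
go([.4481,-.3257,.1915],.2495)"
```

```text
clock: 31.2
position: [0.5973, -0.0928, 0.1917]
ee_rot: [3.116, 0.382, -0.001]
force: [-1.2, 0.9, -1.8]
width: 0.39
gripper_force: 55.0
clock: 31.82
position: [0.5977, -0.0876, 0.1919]
ee_rot: [3.117, 0.392, 0.0]
force: [0.4, -0.4, -2.2]
width: 0.391
gripper_force: 55.0
clock: 32.45
position: [0.5977, -0.088, 0.1918]
ee_rot: [3.117, 0.391, -0.0]
force: [0.2, -1.3, -1.8]
width: 0.39
gripper_force: 55.0
clock: 32.83
position: [0.5977, -0.088, 0.1919]
ee_rot: [3.117, 0.391, -0.0]
force: [-0.2, 0.1, -1.7]
width: 0.391
gripper_force: 55.0
[(np.int32(15), array([319.2, 391.6]), array([315, 391,   9,   2], dtype=int32))]
 shift cm [-20.37  19.33   0.04] turn [0. 0. 0.]
```

```bash
python3 -m creep '2 -4 4 0 0 0 0; 2 -8 8 0 0 0 0; 2 -12.5 12 0 0 0 0; 2 -17 16 0 0 0 0; 2 -20.4 19.3 0 0 0 0' 55 && python3 -m creep '2 0 0 0 0 0 0; 2 0 0 0 0 0 0; 2 0 0 0 0 0 0; 2 0 0 0 0 0 0' && python3 -c "
from det import *
i,c=snap('wrist');print([b for b in blobs(colour(i,50,70,120,120),8)])
go([.4481,-.3257,.1015],.2495)"
```

```text
clock: 33.5
position: [0.4459, -0.3277, 0.1921]
ee_rot: [3.117, 0.388, -0.0]
force: [1.6, 0.4, -1.3]
width: 0.39
gripper_force: 55.0
clock: 34.0
position: [0.4485, -0.3244, 0.1919]
ee_rot: [-3.117, -0.394, -0.0]
force: [-0.7, -0.1, -2.0]
width: 0.387
gripper_force: 55.0
[(np.int32(24), array([555.7, 311. ]), array([553, 309,   6,   5], dtype=int32)), (np.int32(14), array([319.5, 391.7]), array([315, 391,  10,   2], dtype=int32))]
 shift cm [-0.05  0.1   9.04] turn [-0.  -0.   0.1]
```

```bash
python3 -m creep '2 -0.05 0.1 1.5 0 0 0; 2 -0.05 0.1 4 0 0 0; 2 -0.05 0.1 6.5 0 0 0; 2 -0.05 0.1 8.3 0 0 0; 2 -0.05 0.1 8.9 0 0 0' 55 && python3 -m creep '2 0 0 0.05 0 0 0; 2 0 0 0.05 0 0 0; 3.5 0 0 0.05 0 0 0; 5 0 0 0.05 0 0 0; 6.5 0 0 0.05 0 0 0' && python3 -m creep '7.5 0 0 0 0 0 0; 9.1 0 0 0 0 0 0; 9.1 0 0 0 0 0 0; 9.1 0 0 0 0 0 0; 9.1 0 0 0 0 0 0'
```

```text
clock: 34.67
position: [0.4467, -0.3259, 0.101]
ee_rot: [-3.115, -0.391, 0.003]
force: [-0.9, -0.1, -1.6]
width: 0.39
gripper_force: 55.0
clock: 35.3
position: [0.4481, -0.3272, 0.103]
ee_rot: [3.116, 0.391, 0.002]
force: [1.3, 0.2, -0.3]
width: 0.558
gripper_force: 0.0
clock: 35.92
position: [0.4475, -0.3266, 0.1023]
ee_rot: [3.117, 0.391, -0.0]
force: [0.9, 0.0, 0.3]
width: 0.99
gripper_force: 0.0
```

```bash
python3 -m creep '9.1 0 0 -3 0 0 0; 9.1 0 0 -7 0 0 0; 9.1 0 0 -11.9 0 0 0; 9.1 0 0 -11.9 0 0 0; 9.1 0 0 -11.9 0 0 0' && python3 - <<'E'
from det import *
im,c=snap('wrist','w14.png');np.save('w14.npy',c['extrinsics']);print([b for b in blobs(colour(im,50,70,120,120),8)])
for f,u in (('w12',(318.5,279.1)),('w14',[b for b in blobs(colour(im,50,70,120,120),40)][0][1])): print(plane(ld(f),u,.132))
a=cv2.imread('pics/w12.png',0).astype(int);b=cv2.imread('pics/w14.png',0).astype(int);print(np.abs(a-b)[:330].mean())
go([.5488,-.003,.33],0)
E
```

```text
clock: 36.55
position: [0.4472, -0.3264, 0.221]
ee_rot: [-3.117, -0.391, 0.0]
force: [-0.9, 0.1, 0.3]
width: 0.987
gripper_force: 0.0
[(np.int32(75), array([318.5, 277.9]), array([314, 274,  10,   9], dtype=int32))]
[[ 0.4328 -0.3281  0.132 ]]
[[ 0.4317 -0.3301  0.132 ]]
8.938901515151516
 shift cm [ 17.85 -28.81 -10.96] turn [-0.1  0.1 14.3]
```

```bash
python3 -m creep '9.1 1 -1 -6 0 0 0; 9.1 4 -6 -10.9 0 0 3; 9.1 7 -11 -10.9 0 0 8; 9.1 10 -16 -10.9 0 0 14.3; 9.1 13 -21 -10.9 0 0 14.3' && python3 -m creep '9.1 5.3 -6 0 0 0 0; 9.1 6.3 -9 0 0 0 0; 9.1 6.3 -9 0 0 0 0; 9.1 6.3 -9 0 0 0 0; 9.1 6.3 -9 0 0 0 0' && python3 - <<'E'
from det import *
s=telemetry.observe(); im,c=snap('wrist','w15.png'); print(s['position'],s['clock'])
g=cv2.cvtColor(im,cv2.COLOR_RGB2GRAY)
for n,o,y in (('red',(.6082,.1319),.072),('blue',(.6240,-.0874),.0716)):
    e=np.array([np.cos(y),np.sin(y)]);l=np.array([-e[1],e[0]])
    w5=plane(ld('w5'),[(284.6,206.8),(359.8,206.7),(287.5,304.3),(357.2,304)],.015); sx=np.linalg.norm(w5[0]-w5[2])/2; sy=np.linalg.norm(w5[0]-w5[1])/2
    X=[np.r_[np.array(o)+a*sx*e+b*sy*l,.0426] for a,b in ((1,1),(1,-1),(-1,1),(-1,-1))]
    p=proj(c,X); q=[]
    for u in p:
        try: q.append(refine(g,[u],4)[0])
        except Exception: q.append(u)
    print(n,p.round(1).tolist(),np.round(q,1).tolist(),fit4(plane(c,q,.0426)))
i,c=snap('scene','s15.png'); d=np.abs(i.astype(int)-cv2.cvtColor(cv2.imread('pics/scene0.png'),cv2.COLOR_BGR2RGB)).max(2); print([d[360:405,245:285].mean(),d[165:192,265:287].mean(),d[160:230,430:485].mean()])
E
```

```text
clock: 37.22
position: [0.5215, -0.089, 0.3292]
ee_rot: [-3.141, 0.003, 0.003]
force: [-0.1, -0.2, -0.2]
width: 0.991
gripper_force: 0.0
clock: 37.85
position: [0.584, -0.0027, 0.3298]
ee_rot: [3.141, -0.003, -0.002]
force: [0.3, -0.4, 0.5]
width: 0.991
gripper_force: 0.0
[ 0.584  -0.0027  0.3298] 37.85
red [[179.7, 152.2], [225.7, 148.1], [191.0, 217.5], [234.9, 214.1]] [[179.8, 152.3], [226.0, 148.2], [191.3, 217.8], [235.2, 214.4]] (array([0.608 , 0.1316, 0.0426]), np.float64(0.0727186986212183), np.float64(0.07231870473050377))
blue [[365.4, 137.1], [412.9, 133.9], [367.9, 204.3], [413.2, 201.2]] [[365.1, 137.2], [412.9, 133.9], [367.8, 204.8], [413.3, 201.4]] (array([ 0.6238, -0.0873,  0.0426]), np.float64(0.07344523597862544), np.float64(0.07364968544010475))
[np.float64(0.8444444444444444), np.float64(0.8063973063973064), np.float64(4.759740259740259)]
```

```bash
python3 -c "
from cell import job
print(job.sign_off())"
```

```text
the job is handed in; nothing more can be done
None
```

The job is handed in at about 38 s, verdict not shown: the blank is on the mat, red and blue are home and were each read for over a second (no yellow plate was there), and the reader is back in its holster, with the dish and beaker unmoved.

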